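# Press the grommets home on junction boxes, tray them and wind the curing timer

## Robot

A 6-joint arm with a two-finger parallel gripper is mounted at the origin on the work surface. World frame = base frame: x ahead of the robot, y to its left, z up, the work surface at z = 0. Lengths are in m, angles in rad, forces in N, time in s.
With the tool pointing down it reaches from about 0.225 to 0.875 m from the base axis. Payload 3.4 kg.
Tool frame: the origin (TCP) lies on the centre line of the jaws, within the pads' length; the fingertips stand 17 mm ahead of it and the grasp point (between the pads) lies 2 mm behind it; z points along the fingers, y is the line along which they close (so a half turn about z gives the same grasp; the last joint's range is limited). The gripper opens to 85 mm and grips with 20 to 120 N. Pads are 22 mm wide; open, the fingers measure 114 mm over their backs; the gripper's body (76 mm by 85 mm) begins 54 mm behind the grasp point. The pads swing forward as they close: fully open they stand 13 mm farther back than shut.
Start: joints at [-1.446, 0.276, 1.505, -0, 1.361, -0.121], TCP at [0.14, -0.558, 0.248] pointing down, gripper open.
Joint ranges: [-2.89, 2.89], [-0.75, 2.08], [0.22, 2.7], [-1.18, 4.32], [0.11, 2.71], [-2.7, 2.7]. Speed limits (rad/s): [2.57, 2.57, 3.14, 3.14, 3.14, 3.14].

## Interface

Orientations are given as a unit quaternion [w, x, y, z].
In Python, from rig import manip gives the robot as it stands.
- The arm moves only by the tool move_arm, never from a script. Its argument "steps" is one flat list of numbers, 7 for each row, row after row: the turn, a rotation vector about the world's x, y, z normalised to -1 to 1, where 1 is 360 degrees, then the shift along the world's x, y, z normalised to -1 to 1, where 1 is 1 m, then the opening, from -1 (shut) to 1 (fully open). A call has exactly 10 rows; each row is the pose to reach, as a shift and turn from the pose commanded when the call began, turning the shorter way round; what a row does not reach only later rows make up. A row lasts 1/10 s, in which the tool goes at most 50 mm and 8.59 degrees, less where a joint would pass 70% of its speed; a pose out of reach is approached as far as the arm can. A call with a number of a shift or a turn outside -1 to 1 is refused whole. A call with a gripper value outside its range is refused whole. The fingers move at their own pace and stop on an object; "squeeze" is the grip in N (left out, the last holds). Time passes only in rows, so rows that repeat a pose let the fingers close, or fill a call up. It gives the time, the measured TCP pose, the force, the opening and the grip force at its end, in the units of the state.
- manip.get_state(): the state, without advancing time (a new reading comes with each control period).
- manip.get_image(name): name is "scene" or "top" or "wrist"; returns a dict with "pixels" (384x512x3 uint8, blue, green, red), "fx", "fy", "cx", "cy" (pixels), "R" (3x3) and "t" (3): a world point X has camera coordinates R X + t. Camera axes: x right, y down, z forward; pixel columns grow to the right and rows downward; lengths in m; the calibration is good to about 2 mm. A picture is of the moment at which its call begins. There is no depth.
- manip.sign_off(): hands the job in; it is judged then, once.
The state is a dict: "clock": time; "qpos": joint angles; "qd": joint speeds; "effort": joint torques, N m; "position": TCP position; "ee_rot": TCP orientation; "contact_force": force on the tool from outside, world axes, zero at the start; "moment": the same for the moment, N m; "width": finger opening in m; "gripper_force": force on a finger pad.
Only numpy, scipy, OpenCV 4.12 (cv2) and the standard library are available. Lean on these libraries where they do the work, as an engineer would, in place of code of your own. Each camera call takes 0.05 s, during which the arm holds its last target. There are 200 camera calls.

## Task

On every junction box on the bench, push both freshly glued grommets fully home by pushing that face of the box against the steel angle bracket, turning the box round between the two; do not press the grommets with the gripper. Stand the finished boxes lid up, flat on the floor of the curing tray. When all of them are in, wind the timer's key clockwise up to its stop in as many part turns as it takes, leaving the controller module, the breaker and the screwdriver where they lie.

Things in the scene. Friction and masses are not known exactly. Their poses are not given: they have to be found in the camera images.
- box1_c (a point): small light-grey plastic junction box, 64 x 64 mm, 42 mm high to its lid, with a raised ridge on the lid (52 mm along its x, 28 mm along its y, 26 mm high; total height 68 mm) to hold it by; about 0.28 kg. The point is its centre, half-way up (34 mm above its underside), z up. It has two grommets: one in its +x face, one in its -x face. It may be absent.
- box1_a (a joint): travel of the grommet in the +x face of box1, in m: 0 = standing 10 mm proud of the face, 0.009 = fully home (1 mm proud). It gives at about 5 N (allow up to 15 N) and stays where it is pushed.
- box1_a_face: that grommet, a stiff round plastic disc 25 mm across, 21 mm above the underside of the box; origin at the centre of its outer end, x pointing out of the box.
- box1_b (a joint): travel of the grommet in the -x face of box1, in m: 0 = standing 10 mm proud of the face, 0.009 = fully home (1 mm proud). It gives at about 5 N (allow up to 15 N) and stays where it is pushed.
- box1_b_face: that grommet, a stiff round plastic disc 25 mm across, 21 mm above the underside of the box; origin at the centre of its outer end, x pointing out of the box.
- box2_c (a point): small light-grey plastic junction box, 64 x 64 mm, 42 mm high to its lid, with a raised ridge on the lid (52 mm along its x, 28 mm along its y, 26 mm high; total height 68 mm) to hold it by; about 0.28 kg. The point is its centre, half-way up (34 mm above its underside), z up. It has two grommets: one in its +x face, one in its +y face. It may be absent.
- box2_a (a joint): travel of the grommet in the +x face of box2, in m: 0 = standing 10 mm proud of the face, 0.009 = fully home (1 mm proud). It gives at about 5 N (allow up to 15 N) and stays where it is pushed.
- box2_a_face: that grommet, a stiff round plastic disc 25 mm across, 21 mm above the underside of the box; origin at the centre of its outer end, x pointing out of the box.
- box2_b (a joint): travel of the grommet in the +y face of box2, in m: 0 = standing 10 mm proud of the face, 0.009 = fully home (1 mm proud). It gives at about 5 N (allow up to 15 N) and stays where it is pushed.
- box2_b_face: that grommet, a stiff round plastic disc 25 mm across, 21 mm above the underside of the box; origin at the centre of its outer end, x pointing out of the box.
- box3_c (a point): small light-grey plastic junction box, 64 x 64 mm, 42 mm high to its lid, with a raised ridge on the lid (52 mm along its x, 28 mm along its y, 26 mm high; total height 68 mm) to hold it by; about 0.28 kg. The point is its centre, half-way up (34 mm above its underside), z up. It has two grommets: one in its +x face, one in its -y face. It may be absent.
- box3_a (a joint): travel of the grommet in the +x face of box3, in m: 0 = standing 10 mm proud of the face, 0.009 = fully home (1 mm proud). It gives at about 5 N (allow up to 15 N) and stays where it is pushed.
- box3_a_face: that grommet, a stiff round plastic disc 25 mm across, 21 mm above the underside of the box; origin at the centre of its outer end, x pointing out of the box.
- box3_b (a joint): travel of the grommet in the -y face of box3, in m: 0 = standing 10 mm proud of the face, 0.009 = fully home (1 mm proud). It gives at about 5 N (allow up to 15 N) and stays where it is pushed.
- box3_b_face: that grommet, a stiff round plastic disc 25 mm across, 21 mm above the underside of the box; origin at the centre of its outer end, x pointing out of the box.
- bracket: bent steel angle bracket bolted to the bench, the pressing stop: an upright plate 150 mm wide (along its y), 36 mm high. Origin at the foot of the middle of its flat pressing face, which looks along its -x; z up. The bench before that face is clear. Its foot and bolts lie behind the face, on +x.
- tray_floor (a point): low square aluminium curing tray fixed to the bench: inside 200 x 200 mm, rim 10 mm above its floor and 16 mm above the bench. The point is the centre of its inner floor, 6 mm above the bench; x and y along its sides. Empty at the start.
- timer: round white clockwork timer fixed to the bench, 76 mm across, 42 mm high; origin at the centre of its underside.
- key (a joint): winding angle of the timer's key, in rad: clockwise seen from above is positive; about 0 = run down, 5.2 = fully wound, against its stop. Sprung: it takes 0.08 to 0.13 N m to turn, and a ratchet keeps it where it is left, so it can be wound by repeated part turns.
- key_grip (a point): flat steel wing key on top of the timer, turning about the vertical axis of the timer: wing 44 mm wide along its x, 10 mm thick along its y, from 54 to 82 mm above the bench. The point is on the axis at the middle of the wing, 68 mm above the bench; it turns with the key.
- module: bystander: dark-blue controller module 90 x 72 mm, 52 mm high, loose; origin at the centre of its underside.
- breaker: bystander: white circuit breaker 70 x 36 mm, 69 mm high, loose; origin at the centre of its underside.
- driver: bystander: screwdriver lying on the bench, about 200 mm long, loose; x along it.
Mind the look-alikes: they are no part of the job. Leave any pink or turquoise look-alike of the part that bears box3_c alone. Leave any purple look-alike of the timer alone.

How it is judged:
By the outcome, as a careful person would: the job done as asked, in the order asked, and still so for the second after the job is handed in, with the robot touching nothing.
Of box1, box2, box3 only 2 to 3 are there at a start; the rules pass over those that are not, and their reading is None.
At some moment in a run one of box1, box2, box3 may be knocked a few centimetres aside while the robot is not near it.
Once in a run the grip may slacken for a moment while it holds something.
It also fails if it takes over 210 s, if anything falls off the work surface, if the arm or the gripper's body presses on something with over 40 N, if the wrist force passes 120 N, or if a joint passes its speed limit or range.

## Working session

There is one attempt and no reset: what is moved stays moved. The work goes in short steps, Python scripts to look and compute and a tool call to move; the robot and the scene stay as the last step left them, time stands still between calls to the robot, and variables do not carry over. Pictures are saved under pics/ and viewed, at most 14 in all, crops included, and the job is handed in when it is done.

Besides the shell and the picture viewer there is one more tool, called after "Call:" as name(argument=value, ...), one argument or row to a line, values as JSON. move_arm: Moves the arm, as the interface text tells. Scaled input: -1 to 1 covers 1 m each way for a shift and 360 degrees each way for a turn. Its arguments: {"type":"object","properties":{"steps":{"type":"array"},"squeeze":{"type":"number"}},"required":["steps"]}

```bash
ls; mkdir -p pics; cat > h.py <<'E'
from rig import manip
import numpy as np, cv2
def grab(n,f=None):
    im=manip.get_image(n)
    if f: cv2.imwrite('pics/'+f,np.asarray(im['pixels']))
    return im
def ray(im,u,v,z):
    R=np.array(im['R']);t=np.array(im['t']);c=-R.T@t
    d=R.T@np.array([(u-im['cx'])/im['fx'],(v-im['cy'])/im['fy'],1])
    return c+d*(z-c[2])/d[2]
def proj(im,X):
    p=np.array(im['R'])@np.array(X)+np.array(im['t']);return p[0]/p[2]*im['fx']+im['cx'],p[1]/p[2]*im['fy']+im['cy']
E
python3 - <<'E'
from h import *
import pickle
a=grab('top','top0.png');b=grab('scene','scene0.png')
pickle.dump((a,b),open('im0.pkl','wb'))
for i in(a,b): print(i['fx'],-np.array(i['R']).T@i['t'],i['R'])
print(manip.get_state())
E
```

```text
pics
383.7640588379854 [ 0.333581   -0.09012656  1.19283918] [[ 0.00894452 -0.99989125 -0.01172508]
 [-0.98501107 -0.00679028 -0.17235741]
 [ 0.17225905  0.01309099 -0.98496469]]
384.9519713856675 [ 1.19685739 -0.21133158  0.88582811] [[ 0.16977616  0.98548131  0.00162591]
 [ 0.75563644 -0.12911964 -0.64213837]
 [-0.63260543  0.11024838 -0.76658703]]
{'clock': 0.1, 'qpos': array([-1.44598724e+00,  2.76542876e-01,  1.50598110e+00,  1.85274541e-05,
        1.36070976e+00, -1.21017593e-01]), 'qd': array([ 0.00095124, -0.00106779, -0.00171921,  0.00193368,  0.00104237,
       -0.00029035]), 'effort': array([ 2.14331267e-03, -4.17696404e+01, -2.46404529e+01, -1.15757466e-04,
        5.79584768e-03, -2.07118734e-05]), 'position': array([ 0.13986801, -0.55728456,  0.24752998]), 'ee_rot': array([-8.20553213e-04,  9.92455564e-01,  1.22602118e-01,  7.50290941e-06]), 'contact_force': array([0.05460584, 0.26508847, 0.91472583]), 'moment': array([ 0.01979747, -0.04452193,  0.03761511]), 'gripper_force': 0.0, 'width': 0.08531907974912606}
```

View pics/top0.png

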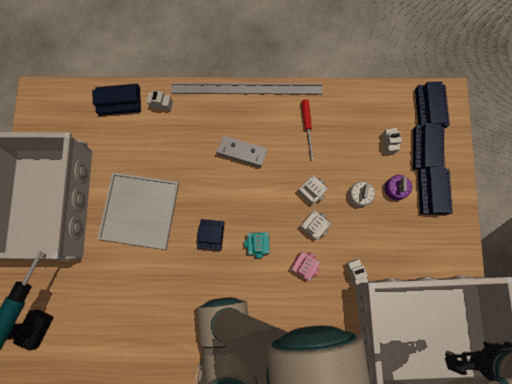

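View pics/scene0.png

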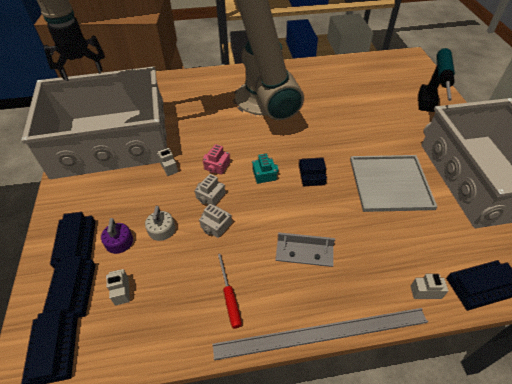

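The top view shows light-grey boxes at (314,188) and (316,225), the tray at (139,211), the bracket at (241,151), the white timer at (362,194). The scene view shows the same boxes at (215,220) and (210,190).

```bash
python3 - <<'E'
from h import *
import pickle
a,b=pickle.load(open('im0.pkl','rb'))
A=np.asarray(a['pixels']);B=np.asarray(b['pixels'])
x=cv2.resize(A[160:250,285:385],None,fx=4,fy=4,interpolation=cv2.INTER_CUBIC)
y=cv2.resize(B[160:250,140:240],None,fx=4,fy=4,interpolation=cv2.INTER_CUBIC)
z=cv2.resize(A[130:180,205:305],None,fx=4,fy=4,interpolation=cv2.INTER_CUBIC)
w=cv2.resize(B[225:275,260:360],None,fx=4,fy=4,interpolation=cv2.INTER_CUBIC)
cv2.imwrite('pics/c0.png',np.vstack([np.hstack([x,y]),np.hstack([z,w])]))
for n,p,zz in [('box',(314,188),.042),('box',(316,225),.042),('timer',(362,193),.05),('brL',(217,157),0.01),('brR',(263,165),0.01)]: print(n,p,ray(a,*p,zz))
# tray
g=cv2.cvtColor(A,cv2.COLOR_BGR2HSV); m=((g[...,1]<40)&(g[...,2]>100)).astype(np.uint8)
n,l,s,c=cv2.connectedComponentsWithStats(m)
for i in range(1,n):
    if s[i,4]>60:
        pts=np.argwhere(l==i)[:,::-1].astype(np.float32); r=cv2.minAreaRect(pts)
        print(s[i],r,ray(a,*r[0],0.016),[ray(a,*q,0.016)[:2].round(3).tolist() for q in cv2.boxPoints(r)])
E
```

```text
box (314, 188) [ 0.56326943 -0.23601807  0.042     ]
box (316, 225) [ 0.45011986 -0.24033823  0.042     ]
timer (362, 193) [ 0.5472407  -0.37946861  0.05      ]
brL (217, 157) [0.66847036 0.06752293 0.01      ]
brR (263, 165) [ 0.6430321  -0.07950127  0.01      ]
[ 172   84  150    9 1117] ((246.5, 88.0), (8.0, 149.0), 90.0) [ 0.90110775 -0.0233725   0.016     ] [[0.914, 0.222], [0.916, -0.267], [0.888, -0.267], [0.886, 0.221]]
[216 136  51  29 743] ((241.03530883789062, 149.88084411621094), (47.371734619140625, 17.222854614257812), 16.50436019897461) [ 0.69063203 -0.00922967  0.016     ] [[0.685, 0.071], [0.74, 0.057], [0.696, -0.089], [0.642, -0.074]]
[  98  174   80   75 4424] ((137.74325561523438, 210.54054260253906), (69.37637329101562, 67.89678192138672), 9.462322235107422) [0.49347733 0.30828971 0.016     ] [[0.407, 0.425], [0.618, 0.407], [0.582, 0.188], [0.374, 0.213]]
[304 176  23  27 250] ((313.5000305175781, 188.50001525878906), (19.798988342285156, 19.798988342285156), 45.0) [ 0.5668579 -0.2377331  0.016    ] [[0.567, -0.194], [0.612, -0.238], [0.567, -0.281], [0.523, -0
[... 671 characters left out ...]
.287], [0.41, -0.244]]
[ 23 252  19  33  95] ((31.61667251586914, 267.78851318359375), (3.1098098754882812, 36.7138786315918), 28.886581420898438) [0.31579667 0.62048611 0.016     ] [[0.27, 0.646], [0.367, 0.603], [0.362, 0.594], [0.266, 0.638]]
[368 282  33  15 127] ((383.8031921386719, 284.24884033203125), (13.520721435546875, 32.019222259521484), 70.34617614746094) [ 0.27714116 -0.44288765  0.016     ] [[0.28, -0.391], [0.312, -0.483], [0.275, -0.494], [0.243, -0.403]]
[371 293  21  14  83] ((381.46630859375, 300.1460876464844), (14.733970642089844, 17.595966339111328), 57.9946174621582) [ 0.23107148 -0.43387566  0.016     ] [[0.235, -0.4], [0.263, -0.446], [0.227, -0.467], [0.2, -0.422]]
```

View pics/c0.png

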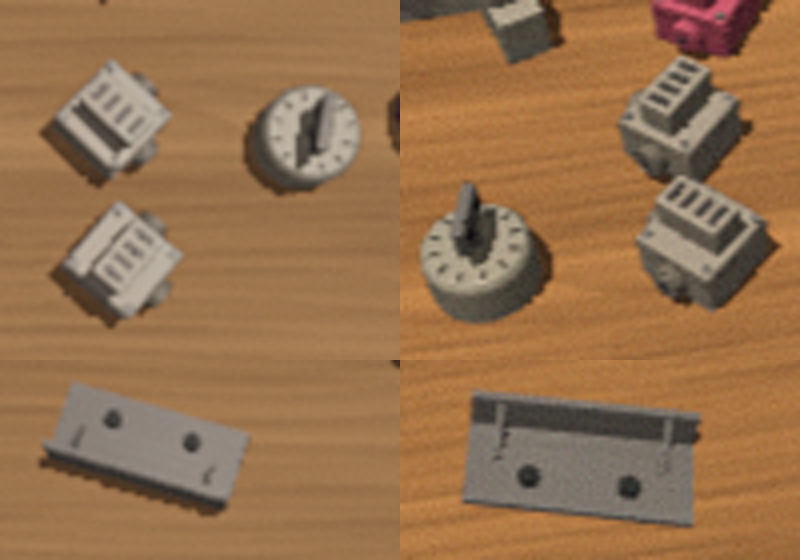

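The crop shows box A, at (0.56,-0.24), with grommets facing -x-y and +x-y and its ridge along the (1,1) diagonal, so it is box2. Box B, at (0.45,-0.24), has its ridge along (1,-1) and grommets facing (1,-1) and (-1,-1), so it is box3. I see no box1. Next I move in for a close look.

Call:
move_arm(
  steps=[0, 0, 0.02, 0.04, 0.034, 0, 1, 0, 0, 0.04, 0.08, 0.068, 0, 1, 0, 0, 0.06, 0.12, 0.102, 0, 1, 0, 0, 0.086, 0.16, 0.136, 0, 1, 0, 0, 0.086, 0.2, 0.17, 0, 1, 0, 0, 0.086, 0.24, 0.204, 0, 1, 0, 0, 0.086, 0.28, 0.238, 0, 1, 0, 0, 0.086, 0.32, 0.272, 0, 1, 0, 0, 0.086, 0.36, 0.306, 0, 1, 0, 0, 0.086, 0.37, 0.317, 0, 1],
  squeeze=80,
)

```text
clock: 1.1
position: [0.5118, -0.2384, 0.2479]
ee_rot: [-0.0, 0.923, 0.384, 0.0]
contact_force: [-0.1, -0.7, -0.5]
width: 0.0853
gripper_force: 0.0
```

```bash
python3 - <<'E'
from h import *
import pickle
w=grab('wrist','w1.png');pickle.dump(w,open('w1.pkl','wb'))
s=manip.get_state();print(s['position'],s['ee_rot'],s['qpos'],s['contact_force'])
c=-np.array(w['R']).T@w['t'];print(c,w['R'],w['fx'])
for p in [(.563,-.236,.068),(.45,-.24,.068),(.547,-.379,.05),(.66,0,.036)]: print(p,proj(w,p))
E
```

```text
[ 0.51546448 -0.23467225  0.24777036] [-0.00145645  0.92292866  0.38495593  0.00308175] [-0.55421358  0.2621537   1.52583526  0.00687033  1.35238866  0.2247732 ] [3.23026397 0.88465931 0.79651756]
[ 0.56922604 -0.18042334  0.37493401] [[ 7.08792164e-01 -7.05417010e-01 -7.14970319e-04]
 [-6.69273364e-01 -6.72795164e-01  3.15309105e-01]
 [-2.22905434e-01 -2.23010112e-01 -9.48988755e-01]] 271.4745932758441
(0.563, -0.236, 0.068) (np.float64(286.9274692727734), np.float64(138.90932774533638))
(0.45, -0.24, 0.068) (np.float64(221.12456991498595), np.float64(206.98720402767393))
(0.547, -0.379, 0.05) (np.float64(350.3304371525787), np.float64(222.98870592171644))
(0.66, 0, 0.036) (np.float64(190.60675460993662), np.float64(-112.35706741410701))
```

View pics/w1.png

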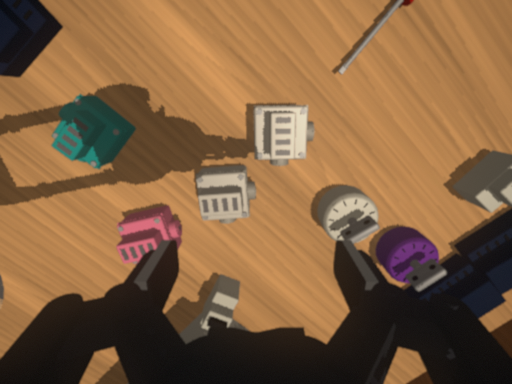

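Box2 appears at px (282,132) with its ridge vertical and grommets at the right (312,130) and bottom (280,161). Box3 is at (224,193), ridge horizontal. Both identities are confirmed; now a zoom on the lid corners.

```bash
python3 - <<'E'
from h import *
import pickle
w=pickle.load(open('w1.pkl','rb'));A=np.asarray(w['pixels'])
cv2.imwrite('pics/c1.png',cv2.resize(A[97:232,185:325],None,fx=4.4,fy=4.4,interpolation=cv2.INTER_CUBIC))
E
```

```text
(no output)
```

View pics/c1.png

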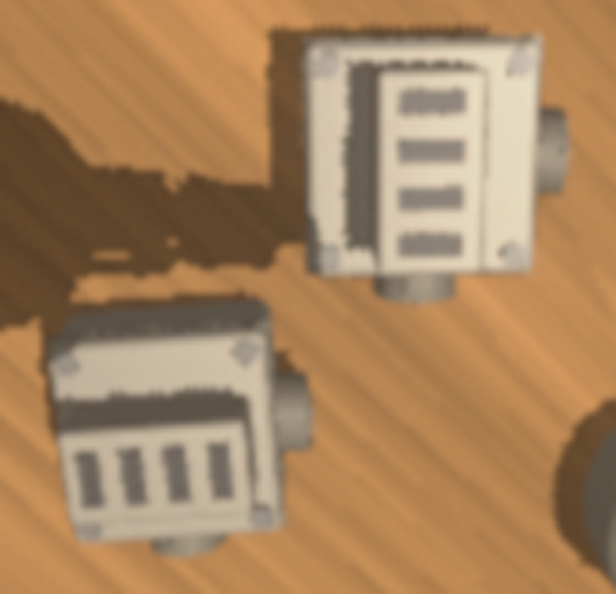

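```bash
python3 - <<'E'
from h import *
import pickle
w=pickle.load(open('w1.pkl','rb'))
f=lambda x,y,z:ray(w,185+(x+.5)/4.4-.5,97+(y+.5)/4.4-.5,z)[:2]
D={'b2lid':([(310,38),(540,38),(533,270),(312,270)],.042),'b2r':([(380,70),(487,70),(485,268),(380,268)],.068),
'b3lid':([(52,340),(268,330),(280,525),(78,540)],.042),'b3r':([(60,432),(240,422),(250,518),(75,532)],.068)}
for k,(c,z) in D.items():
    P=np.array([f(*p,z) for p in c]);e=np.roll(P,-1,0)-P
    print(k,P.mean(0).round(4),np.linalg.norm(e,axis=1).round(4),np.degrees(np.arctan2(e[:,1],e[:,0])).round(1))
a,b=pickle.load(open('im0.pkl','rb'))
# bracket: top crop origin(205,130)x4 rows offset 360
g=lambda x,y,z:ray(a,205+(x+.5)/4-.5,130+(y-360+.5)/4-.5,z)[:2]
for nm,p,z in [('topL',(45,447),.036),('topR',(222,500),.036),('footL',(48,462),0),('footR',(225,511),0),('backL',(72,383),0.004),('backR',(250,435),.004)]: print(nm,g(*p,z))
E
```

```text
b2lid [ 0.5626 -0.2298] [0.0613 0.0629 0.0626 0.0629] [ -44.9 -133.2  135.1   45.6]
b2r [ 0.5624 -0.2302] [0.0265 0.0499 0.0274 0.0499] [ -44.9 -132.8  135.1   46.1]
b3lid [ 0.4533 -0.2362] [0.0625 0.0613 0.0619 0.0634] [ -42.1 -132.1  139.8   48.4]
b3r [ 0.4511 -0.2373] [0.0493 0.0285 0.0494 0.0299] [ -41.5 -130.3  140.1   49.4]
topL [0.67928915 0.06810762]
topR [ 0.63737744 -0.07079495]
footL [0.67753912 0.07024528]
footR [ 0.6377828  -0.07267764]
backL [0.7427     0.05215762]
backR [ 0.6997475 -0.0922657]
```

Call:
move_arm(
  steps=[0, 0, 0, 0.04, 0.008, -0.01, 1, 0, 0, 0, 0.0525, 0.011, -0.05, 1, 0, 0, 0, 0.0525, 0.011, -0.09, 1, 0, 0, 0, 0.0525, 0.011, -0.12, 1, 0, 0, 0, 0.0525, 0.011, -0.12, 1, 0, 0, 0, 0.0525, 0.011, -0.12, 1, 0, 0, 0, 0.0525, 0.011, -0.12, 1, 0, 0, 0, 0.0525, 0.011, -0.12, 1, 0, 0, 0, 0.0525, 0.011, -0.12, 1, 0, 0, 0, 0.0525, 0.011, -0.12, 1],
)

```text
clock: 2.15
position: [0.5628, -0.23, 0.1294]
ee_rot: [0.001, 0.924, 0.383, 0.001]
contact_force: [-0.3, 0.2, 0.2]
width: 0.0854
gripper_force: 0.0
```

```bash
python3 - <<'E'
from h import *
import pickle
w=grab('wrist');pickle.dump(w,open('w2.pkl','wb'))
cv2.imwrite('pics/w2.png',np.asarray(w['pixels'])[:,100:500])
s=manip.get_state();print(s['position'],s['ee_rot'],s['contact_force'])
for p in [(.5625,-.23,.068),(.4525,-.2367,.068)]: print(p,proj(w,p))
E
```

```text
[ 0.56263178 -0.22992108  0.12913709] [5.81026754e-04 9.23739343e-01 3.83021025e-01 4.27663539e-04] [0.51091409 0.46344594 0.23246809]
(0.5625, -0.23, 0.068) (np.float64(255.75679750062469), np.float64(212.1676038117193))
(0.4525, -0.2367, 0.068) (np.float64(169.67041837262332), np.float64(301.6573736290924))
```

View pics/w2.png

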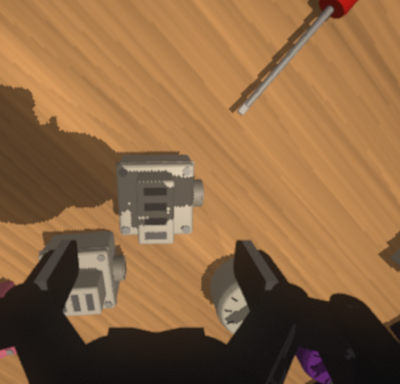

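The ridge is centred at px (256,212), exactly where predicted. I descend and grip.

Call:
move_arm(
  steps=[0, 0, 0, 0, 0, -0.03, 1, 0, 0, 0, 0, 0, -0.055, 1, 0, 0, 0, 0, 0, -0.068, 1, 0, 0, 0, 0, 0, -0.068, 1, 0, 0, 0, 0, 0, -0.068, -0.2, 0, 0, 0, 0, 0, -0.068, -0.6, 0, 0, 0, 0, 0, -0.068, -1, 0, 0, 0, 0, 0, -0.068, -1, 0, 0, 0, 0, 0, -0.068, -1, 0, 0, 0, 0, 0, -0.068, -1],
  squeeze=80,
)

```text
clock: 3.2
position: [0.563, -0.2299, 0.0615]
ee_rot: [0.001, 0.924, 0.383, 0.001]
contact_force: [-0.5, 1.4, 6.4]
width: 0.0265
gripper_force: 80.0
```

Call:
move_arm(
  steps=[0, 0, 0, 0, 0, 0.03, -1, 0, 0, 0.02, 0.005, 0.04, 0.03, -1, 0, 0, 0.04, 0.012, 0.08, 0.03, -1, 0, 0, 0.06, 0.018, 0.12, 0.03, -1, 0, 0, 0.079, 0.024, 0.16, 0.03, -1, 0, 0, 0.079, 0.03, 0.205, 0.03, -1, 0, 0, 0.079, 0.0355, 0.2465, 0.03, -1, 0, 0, 0.079, 0.0355, 0.2465, 0.015, -1, 0, 0, 0.079, 0.0355, 0.2465, 0.003, -1, 0, 0, 0.079, 0.0355, 0.2465, 0.003, -1],
)

```text
clock: 4.2
position: [0.5967, 0.0169, 0.0618]
ee_rot: [-0.001, 0.801, 0.598, -0.001]
contact_force: [0.0, 0.0, -4.2]
width: 0.0268
gripper_force: 80.6
```

```bash
python3 - <<'E'
from h import *
import pickle
w=grab('wrist');t=grab('top');pickle.dump((w,t),open('w3.pkl','wb'))
A=np.asarray(t['pixels'])[115:215,190:340]
B=np.asarray(w['pixels'])
cv2.imwrite('pics/w3.png',np.hstack([cv2.resize(B,(400,300)),cv2.resize(A,(400,300))]))
s=manip.get_state();print(s['position'],s['ee_rot'],s['contact_force'],s['width'])
E
```

```text
[0.59714891 0.01591179 0.06235055] [-4.64910221e-04  8.01612595e-01  5.97842991e-01 -8.88804209e-04] [ 0.89858971 -0.79991039 -3.24604311] 0.02669511272654093
```

View pics/w3.png

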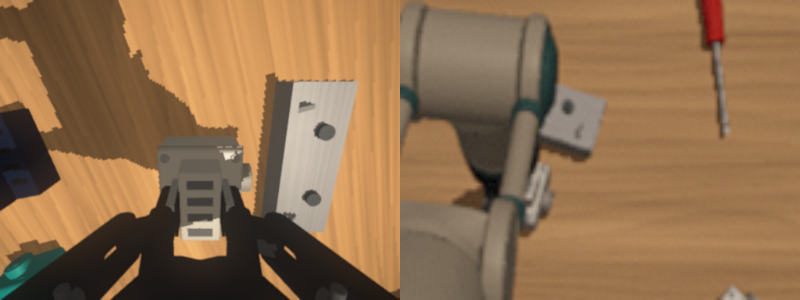

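The box lid is at (200,165) with its +y grommet facing the bracket plate, whose face runs from (270,80) to (260,235). I push along the bracket normal.

Call:
move_arm(
  steps=[0, 0, 0, 0.0096, -0.0028, 0, -1, 0, 0, 0, 0.0153, -0.0045, 0, -1, 0, 0, 0, 0.0173, -0.0051, 0, -1, 0, 0, 0, 0.0192, -0.0057, 0, -1, 0, 0, 0, 0.0211, -0.0062, 0, -1, 0, 0, 0, 0.023, -0.0068, 0, -1, 0, 0, 0, 0.024, -0.0071, 0, -1, 0, 0, 0, 0.025, -0.0074, 0, -1, 0, 0, 0, 0.0259, -0.0077, 0, -1, 0, 0, 0, 0.0259, -0.0077, 0, -1],
)

```text
clock: 5.3
position: [0.6214, 0.0095, 0.0627]
ee_rot: [-0.002, 0.801, 0.598, -0.002]
contact_force: [-4.8, 2.1, -2.4]
width: 0.0268
gripper_force: 80.8
```

Call:
move_arm(
  steps=[0, 0, 0, 0.001, -0.0003, 0, -1, 0, 0, 0, 0.0019, -0.0006, 0, -1, 0, 0, 0, 0.0029, -0.0009, 0, -1, 0, 0, 0, 0.0038, -0.0011, 0, -1, 0, 0, 0, 0.0048, -0.0014, 0, -1, 0, 0, 0, 0.0058, -0.0017, 0, -1, 0, 0, 0, 0.0067, -0.002, 0, -1, 0, 0, 0, 0.0067, -0.002, 0, -1, 0, 0, 0, 0.0067, -0.002, 0, -1, 0, 0, 0, 0.0067, -0.002, 0, -1],
)

```text
clock: 6.3
position: [0.626, 0.0082, 0.0624]
ee_rot: [-0.004, 0.801, 0.598, -0.003]
contact_force: [-8.2, 2.4, -0.8]
width: 0.0263
gripper_force: 81.0
```

Call:
move_arm(
  steps=[0, 0, 0, 0.001, -0.0003, 0, -1, 0, 0, 0, 0.0019, -0.0006, 0, -1, 0, 0, 0, 0.0029, -0.0009, 0, -1, 0, 0, 0, 0.0038, -0.0011, 0, -1, 0, 0, 0, 0.0048, -0.0014, 0, -1, 0, 0, 0, 0.0058, -0.0017, 0, -1, 0, 0, 0, 0.0067, -0.002, 0, -1, 0, 0, 0, 0.0067, -0.002, 0, -1, 0, 0, 0, 0.0067, -0.002, 0, -1, 0, 0, 0, 0.0067, -0.002, 0, -1],
)

```text
clock: 7.3
position: [0.6267, 0.008, 0.0621]
ee_rot: [-0.009, 0.801, 0.598, -0.007]
contact_force: [-17.7, 5.8, 8.1]
width: 0.0266
gripper_force: 82.2
```

Call:
move_arm(
  steps=[0, 0, 0, 0.0019, -0.0006, 0, -1, 0, 0, 0, 0.0038, -0.0011, 0, -1, 0, 0, 0, 0.0048, -0.0014, 0, -1, 0, 0, 0, 0.0048, -0.0014, 0, -1, 0, 0, 0, 0.0, 0.0, 0, -1, 0, 0, 0, -0.02, 0.006, 0.0, -1, 0, 0, 0, -0.045, 0.013, 0.0, -1, 0, 0, 0, -0.055, 0.016, 0.01, -1, 0, 0, 0.023, -0.055, 0.016, 0.02, -1, 0, 0, 0.046, -0.055, 0.016, 0.02, -1],
)

```text
clock: 8.3
position: [0.5849, 0.0208, 0.086]
ee_rot: [0.003, 0.705, 0.71, 0.002]
contact_force: [2.2, 0.3, -4.1]
width: 0.0263
gripper_force: 80.8
```

Call:
move_arm(
  steps=[0, 0, 0.023, 0, 0, 0, -1, 0, 0, 0.046, 0, 0, 0, -1, 0, 0, 0.069, 0, 0, 0, -1, 0, 0, 0.092, 0, 0, 0, -1, 0, 0, 0.115, 0, 0, 0, -1, 0, 0, 0.138, 0, 0, 0, -1, 0, 0, 0.161, 0, 0, 0, -1, 0, 0, 0.184, 0, 0, 0, -1, 0, 0, 0.204, 0, 0, 0, -1, 0, 0, 0.204, 0, 0, 0, -1],
)

```text
clock: 9.3
position: [0.584, 0.0207, 0.0844]
ee_rot: [0.002, 0.144, 0.99, 0.0]
contact_force: [-0.5, 1.1, -3.3]
width: 0.0266
gripper_force: 80.8
```

```bash
python3 - <<'E'
from h import *
w=grab('wrist')
cv2.imwrite('pics/w4.png',np.asarray(w['pixels']))
s=manip.get_state();print(s['position'],s['ee_rot'],s['contact_force'],s['width'],s['qpos'])
E
```

```text
[0.58371119 0.0208077  0.08424905] [1.57701780e-03 1.44872379e-01 9.89449091e-01 6.20622825e-05] [-0.13212793  0.60696283 -4.04076957] 0.026548425803001544 [-8.34253618e-02  4.22295334e-01  1.72268347e+00 -8.52216649e-05
  9.93458181e-01 -1.36340694e+00]
```

View pics/w4.png

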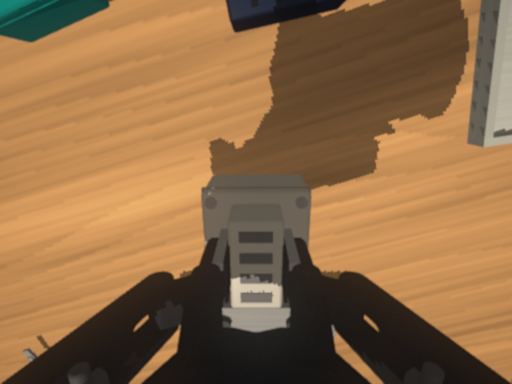

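The +y grommet no longer protrudes. Now the x face.

Call:
move_arm(
  steps=[0, 0, 0, 0, 0, -0.015, -1, 0, 0, 0, 0.01, -0.003, -0.022, -1, 0, 0, 0, 0.0192, -0.0057, -0.022, -1, 0, 0, 0, 0.0288, -0.0085, -0.022, -1, 0, 0, 0, 0.0326, -0.0097, -0.022, -1, 0, 0, 0, 0.0355, -0.0105, -0.022, -1, 0, 0, 0, 0.0384, -0.0114, -0.022, -1, 0, 0, 0, 0.0403, -0.0119, -0.022, -1, 0, 0, 0, 0.0422, -0.0125, -0.022, -1, 0, 0, 0, 0.0422, -0.0125, -0.022, -1],
)

```text
clock: 10.35
position: [0.621, 0.0095, 0.0614]
ee_rot: [-0.004, 0.144, 0.99, 0.0]
contact_force: [-7.7, 2.8, 4.7]
width: 0.0268
gripper_force: 82.5
```

Call:
move_arm(
  steps=[0, 0, 0, 0.0019, -0.0006, 0, -1, 0, 0, 0, 0.0038, -0.0011, 0, -1, 0, 0, 0, 0.0048, -0.0014, 0, -1, 0, 0, 0, 0.0058, -0.0017, 0, -1, 0, 0, 0, 0.0067, -0.002, 0, -1, 0, 0, 0, 0.0077, -0.0023, 0, -1, 0, 0, 0, 0.0086, -0.0026, 0, -1, 0, 0, 0, 0.0096, -0.0028, 0, -1, 0, 0, 0, 0.0096, -0.0028, 0, -1, 0, 0, 0, 0.0096, -0.0028, 0, -1],
)

```text
clock: 11.35
position: [0.6255, 0.0082, 0.0617]
ee_rot: [-0.009, 0.144, 0.99, 0.001]
contact_force: [-17.8, 6.2, 14.1]
width: 0.0267
gripper_force: 83.7
```

Call:
move_arm(
  steps=[0, 0, 0, 0.001, -0.0003, 0.001, -1, 0, 0, 0, 0.0019, -0.0006, 0.002, -1, 0, 0, 0, 0.0029, -0.0009, 0.002, -1, 0, 0, 0, 0.0038, -0.0011, 0.002, -1, 0, 0, 0, 0.0048, -0.0014, 0.002, -1, 0, 0, 0, 0.0048, -0.0014, 0.002, -1, 0, 0, 0, 0.0048, -0.0014, 0.002, -1, 0, 0, 0, 0.0048, -0.0014, 0.002, -1, 0, 0, 0, 0.0048, -0.0014, 0.002, -1, 0, 0, 0, 0.0048, -0.0014, 0.002, -1],
)

```text
clock: 12.35
position: [0.626, 0.008, 0.062]
ee_rot: [-0.014, 0.144, 0.989, 0.001]
contact_force: [-23.1, 7.9, 11.6]
width: 0.0268
gripper_force: 83.4
```

Call:
move_arm(
  steps=[0, 0, 0, -0.005, 0.0015, 0, -1, 0, 0, 0, -0.03, 0.009, 0, -1, 0, 0, 0, -0.06, 0.018, 0.02, -1, 0, 0, 0, -0.08, 0.024, 0.06, -1, 0, 0, 0, -0.1, 0.03, 0.08, -1, 0, 0, 0, -0.1, 0.03, 0.08, -1, 0, 0, 0, -0.1, 0.03, 0.08, -1, 0, 0, 0, -0.1, 0.03, 0.08, -1, 0, 0, 0, -0.1, 0.03, 0.08, -1, 0, 0, 0, -0.1, 0.03, 0.08, -1],
)

```text
clock: 13.35
position: [0.539, 0.0341, 0.1421]
ee_rot: [-0.001, 0.144, 0.99, -0.0]
contact_force: [-0.2, 0.1, -4.2]
width: 0.0266
gripper_force: 81.5
```

```bash
python3 - <<'E'
from h import *
import pickle
a,b=pickle.load(open('im0.pkl','rb'))
A=np.asarray(a['pixels']);g=cv2.cvtColor(A,cv2.COLOR_BGR2HSV); m=((g[...,1]<60)&(g[...,2]>90)).astype(np.uint8);m[:,:95]=0;m[:,190:]=0;m[:165]=0
c=max(cv2.findContours(m,0,1)[0],key=cv2.contourArea);q=cv2.approxPolyDP(c,6,True)[:,0];print(q)
P=np.array([ray(a,*p,.016)[:2] for p in q]);e=np.roll(P,-1,0)-P;print(P,P.mean(0),np.linalg.norm(e,axis=1),np.degrees(np.arctan2(e[:,1],e[:,0])))
w=grab('wrist');t=grab('top')
B=np.asarray(w['pixels']);T=np.asarray(t['pixels'])
cv2.imwrite('pics/w5.png',np.hstack([cv2.resize(B[100:384],(400,222)),cv2.resize(T[150:300,250:400],(222,222))]))
for p in [(.5,.3,.006)]:print(proj(w,p))
s=manip.get_state();print(s['position'],s['ee_rot'],s['contact_force'],s['width'])
E
```

```text
[[113 173]
 [ 98 238]
 [165 248]
 [177 182]]
[[0.61261519 0.39456916]
 [0.40753451 0.4253284 ]
 [0.37882671 0.2173556 ]
 [0.58483787 0.19027996]] [0.49595357 0.30688328] [0.20737458 0.20994481 0.20778279 0.20616899] [171.47001546 -97.85923422  -7.48735663  82.25694251]
(np.float64(531.2845446944978), np.float64(60.001489295830794))
[0.53891843 0.03416857 0.14246984] [-6.62302839e-04  1.43778445e-01  9.89609680e-01 -2.62952407e-05] [ 0.44367849  0.17284583 -4.04148283] 0.026354760765623788
```

View pics/w5.png

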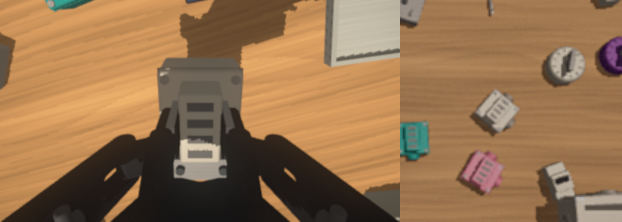

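Box2 hangs squarely with no grommets protruding; the tray is in view, and box3 is unmoved. Tray centre is (0.496,0.307), yaw about -8 degrees.

Call:
move_arm(
  steps=[0, 0, 0.012, 0.001, 0.045, 0, -1, 0, 0, 0.024, 0.0015, 0.09, 0, -1, 0, 0, 0.024, 0.002, 0.135, 0, -1, 0, 0, 0.024, 0.003, 0.18, 0, -1, 0, 0, 0.024, 0.004, 0.225, 0, -1, 0, 0, 0.024, 0.0045, 0.266, 0, -1, 0, 0, 0.024, 0.0045, 0.266, 0, -1, 0, 0, 0.024, 0.0045, 0.266, -0.03, -1, 0, 0, 0.024, 0.0045, 0.266, -0.06, -1, 0, 0, 0.024, 0.0045, 0.266, -0.068, -1],
)

```text
clock: 14.45
position: [0.5407, 0.2989, 0.0716]
ee_rot: [-0.003, 0.069, 0.998, -0.002]
contact_force: [-0.9, -0.4, -4.3]
width: 0.0264
gripper_force: 81.4
```

```bash
python3 - <<'E'
from h import *
w=grab('wrist')
cv2.imwrite('pics/w6.png',np.asarray(w['pixels']))
s=manip.get_state();print(s['position'],s['ee_rot'],s['contact_force'],s['width'])
c=np.array([.496,.307]);y=np.radians(-7.9);ux=np.array([np.cos(y),np.sin(y)]);uy=np.array([-ux[1],ux[0]])
print([np.round(proj(w,[*(c+i*.1*ux+j*.1*uy),.016])).tolist() for i,j in((1,1),(1,-1),(-1,-1),(-1,1))])
E
```

```text
[0.54114807 0.29894444 0.07182184] [-0.00320086  0.06880097  0.99762384 -0.00168972] [-0.28538904  0.02856578 -4.4031104 ] 0.02649207590415661
[[384.0, 278.0], [132.0, 278.0], [83.0, -21.0], [435.0, -21.0]]
```

View pics/w6.png

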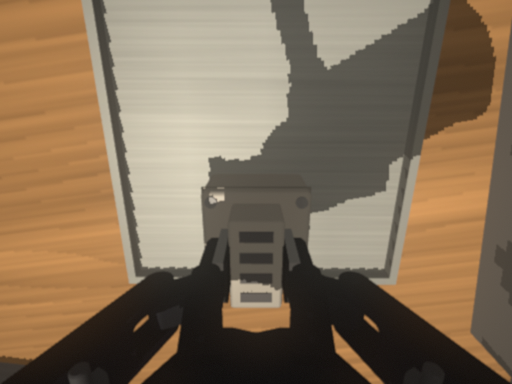

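The box hangs over the far half of the tray, well inside its rim corners (130,280) and (395,282). I lower it and release.

Call:
move_arm(
  steps=[0, 0, 0, 0, 0, -0.002, -1, 0, 0, 0, 0, 0, -0.004, -1, 0, 0, 0, 0, 0, -0.005, -1, 0, 0, 0, 0, 0, -0.005, -1, 0, 0, 0, 0, 0, -0.005, 0, 0, 0, 0, 0, 0, -0.005, 1, 0, 0, 0, 0, 0, -0.005, 1, 0, 0, 0, 0, 0, -0.005, 1, 0, 0, 0, 0, 0, 0.03, 1, 0, 0, 0, 0, 0, 0.07, 1],
)

```text
clock: 15.5
position: [0.5421, 0.2998, 0.1445]
ee_rot: [-0.002, 0.069, 0.998, -0.001]
contact_force: [0.6, 0.3, -0.1]
width: 0.085
gripper_force: 0.0
```

Call:
move_arm(
  steps=[0, 0, -0.02, -0.01, -0.045, 0.04, 1, 0, 0, -0.04, -0.02, -0.09, 0.06, 1, 0, 0, -0.06, -0.03, -0.135, 0.06, 1, 0, 0, -0.08, -0.04, -0.18, 0.06, 1, 0, 0, -0.1, -0.05, -0.225, 0.06, 1, 0, 0, -0.12, -0.06, -0.27, 0.06, 1, 0, 0, -0.14, -0.07, -0.315, 0.06, 1, 0, 0, -0.16, -0.08, -0.36, 0.06, 1, 0, 0, -0.18, -0.08, -0.405, 0.06, 1, 0, 0, -0.2, -0.08, -0.45, 0.06, 1],
)

```text
clock: 16.5
position: [0.4628, -0.1514, 0.2059]
ee_rot: [0.001, 0.644, 0.765, 0.0]
contact_force: [1.1, 0.5, -0.3]
width: 0.0852
gripper_force: 0.0
```

```bash
python3 - <<'E'
from h import *
import pickle
t=grab('top')
s=manip.get_state();print(s['position'],s['ee_rot'],s['contact_force'],s['width'],s['qpos'])
T=np.asarray(t['pixels']);pickle.dump(t,open('t7.pkl','wb'))
cv2.imwrite('pics/t7.png',np.hstack([cv2.resize(T[160:260,90:190],(400,400),interpolation=2),cv2.resize(T[160:260,275:375],(400,400),interpolation=2)]))
print(ray(t,316,225,.042))
E
```

```text
[ 0.46384954 -0.15885129  0.20590697] [ 0.00352974  0.64650967  0.76289323 -0.00258908] [ 1.3524335  -5.79075416  1.55181673] 0.08530617858802952 [-0.4671847   0.17573568  1.75114073 -0.00714673  1.20907034 -0.62945355]
[ 0.45011986 -0.24033823  0.042     ]
```

View pics/t7.png

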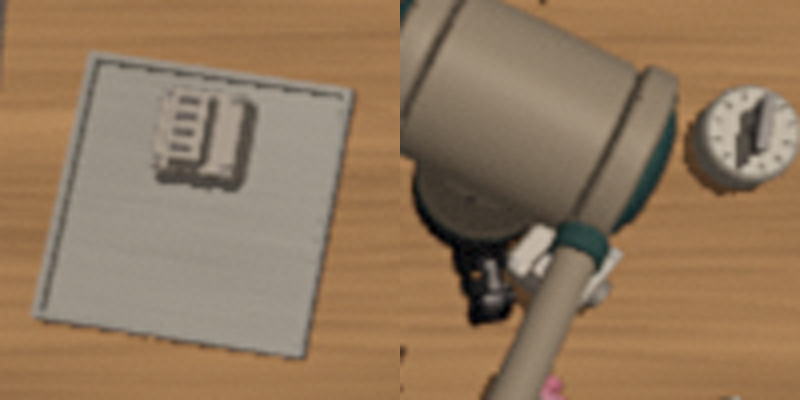

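Box2 stands upright in the tray. Next is box3, to be gripped at tool yaw -41.5 degrees.

Call:
move_arm(
  steps=[0, 0, -0.023, -0.002, -0.02, 0, 1, 0, 0, -0.046, -0.004, -0.04, 0, 1, 0, 0, -0.069, -0.007, -0.06, 0, 1, 0, 0, -0.092, -0.01, -0.08, 0, 1, 0, 0, -0.115, -0.01, -0.085, 0, 1, 0, 0, -0.138, -0.01, -0.085, 0, 1, 0, 0, -0.161, -0.01, -0.085, 0, 1, 0, 0, -0.184, -0.01, -0.085, 0, 1, 0, 0, -0.207, -0.01, -0.085, 0, 1, 0, 0, -0.23, -0.01, -0.085, 0, 1],
)

```text
clock: 17.55
position: [0.4534, -0.2344, 0.2055]
ee_rot: [0.0, 0.989, 0.148, 0.0]
contact_force: [0.6, 0.6, -0.6]
width: 0.0853
gripper_force: 0.0
```

Call:
move_arm(
  steps=[0, 0, -0.023, 0, 0, 0, 1, 0, 0, -0.046, 0, 0, 0, 1, 0, 0, -0.069, 0, 0, 0, 1, 0, 0, -0.092, 0, 0, -0.02, 1, 0, 0, -0.115, 0, 0, -0.04, 1, 0, 0, -0.138, 0, 0, -0.07, 1, 0, 0, -0.163, 0, 0, -0.07, 1, 0, 0, -0.163, 0, 0, -0.07, 1, 0, 0, -0.163, 0, 0, -0.07, 1, 0, 0, -0.163, 0, 0, -0.07, 1],
)

```text
clock: 18.55
position: [0.4539, -0.2349, 0.1361]
ee_rot: [0.0, 0.936, -0.352, 0.001]
contact_force: [-0.8, 0.2, 0.7]
width: 0.0853
gripper_force: 0.0
```

```bash
python3 - <<'E'
from h import *
import pickle
w=grab('wrist');pickle.dump(w,open('w8.pkl','wb'))
A=np.asarray(w['pixels'])
cv2.imwrite('pics/w8.png',cv2.resize(A[100:300,120:390],(800,593),interpolation=2))
s=manip.get_state();print(s['position'],s['ee_rot'],s['contact_force'],s['width'],s['qpos'])
print(proj(w,[.452,-.2367,.068]))
E
```

```text
[ 0.45381618 -0.23490327  0.1360958 ] [ 2.52341988e-04  9.35891306e-01 -3.52287838e-01  8.24244455e-04] [ 0.28608764  0.3633123  -0.78663058] 0.08513323356456656 [-6.13822131e-01  2.71463209e-01  1.81395523e+00 -8.57772721e-05
  1.05445182e+00  1.67704583e+00]
(np.float64(259.77704938940093), np.float64(207.9948407515576))
```

View pics/w8.png

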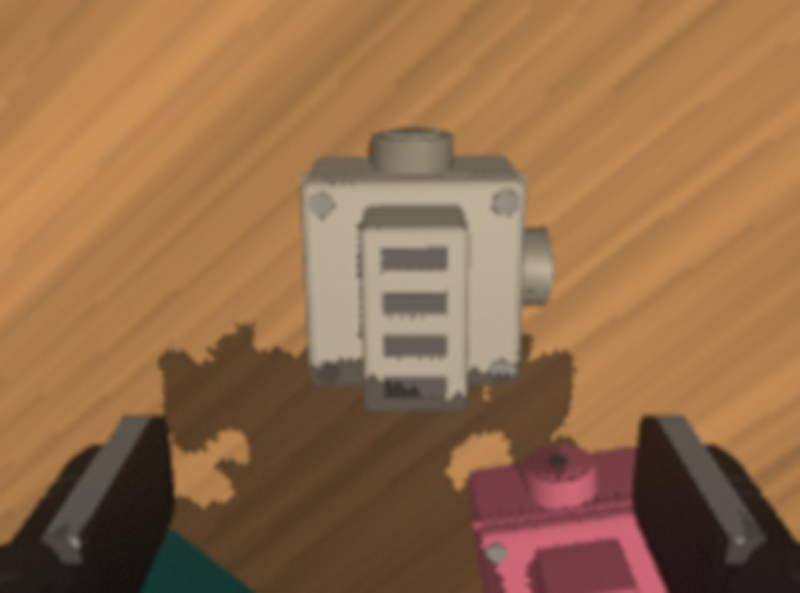

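Box3's ridge top is centred at full px (260,207), within 1 px of the prediction. The +x grommet is at the top (410,150) and the -y grommet at the right (537,266). I descend and grip.

Call:
move_arm(
  steps=[0, 0, 0, -0.0015, -0.0015, -0.03, 1, 0, 0, 0, -0.0015, -0.0015, -0.055, 1, 0, 0, 0, -0.0015, -0.0015, -0.075, 1, 0, 0, 0, -0.0015, -0.0015, -0.075, 1, 0, 0, 0, -0.0015, -0.0015, -0.075, -0.2, 0, 0, 0, -0.0015, -0.0015, -0.075, -0.6, 0, 0, 0, -0.0015, -0.0015, -0.075, -1, 0, 0, 0, -0.0015, -0.0015, -0.075, -1, 0, 0, 0, -0.0015, -0.0015, -0.075, -1, 0, 0, 0, -0.0015, -0.0015, -0.075, -1],
  squeeze=80,
)

```text
clock: 19.6
position: [0.4523, -0.2367, 0.0615]
ee_rot: [0.0, 0.936, -0.353, 0.001]
contact_force: [-1.9, -1.1, 5.9]
width: 0.0265
gripper_force: 79.0
```

Call:
move_arm(
  steps=[0, 0, 0, 0, 0, 0.04, -1, 0, 0, 0, 0.01, 0.01, 0.08, -1, 0, 0, 0.023, 0.03, 0.05, 0.08, -1, 0, 0, 0.046, 0.05, 0.09, 0.08, -1, 0, 0, 0.069, 0.07, 0.13, 0.08, -1, 0, 0, 0.092, 0.09, 0.17, 0.08, -1, 0, 0, 0.115, 0.11, 0.21, 0.08, -1, 0, 0, 0.138, 0.12, 0.24, 0.08, -1, 0, 0, 0.161, 0.132, 0.2575, 0.08, -1, 0, 0, 0.184, 0.132, 0.2575, 0.08, -1],
)

```text
clock: 20.6
position: [0.5849, 0.0244, 0.1397]
ee_rot: [-0.001, 0.976, 0.22, 0.0]
contact_force: [-0.2, 0.0, -2.5]
width: 0.0267
gripper_force: 80.3
```

Call:
move_arm(
  steps=[0, 0, 0.023, 0, 0, 0, -1, 0, 0, 0.046, 0, 0, 0, -1, 0, 0, 0.069, 0, 0, 0, -1, 0, 0, 0.092, 0, 0, 0, -1, 0, 0, 0.115, 0, 0, 0, -1, 0, 0, 0.135, 0, 0, -0.02, -1, 0, 0, 0.135, 0, 0, -0.05, -1, 0, 0, 0.135, 0, 0, -0.078, -1, 0, 0, 0.135, 0, 0, -0.078, -1, 0, 0, 0.135, 0, 0, -0.078, -1],
)

```text
clock: 21.6
position: [0.5831, 0.0214, 0.0616]
ee_rot: [-0.001, 0.801, 0.598, -0.001]
contact_force: [-0.5, -0.0, -3.2]
width: 0.0265
gripper_force: 87.0
```

```bash
python3 - <<'E'
from h import *
w=grab('wrist','w9.png')
s=manip.get_state();print(s['position'],s['ee_rot'],s['contact_force'],s['width'],s['qpos'])
q=s['ee_rot'];yaw=np.degrees(2*np.arctan2(q[2],q[1]));n=np.array([.959,-.284]);f=np.array([.658,-.001])-s['position'][:2];print(yaw,f@n,f@[.284,.959])
E
```

```text
[0.58336623 0.02141165 0.06196804] [-3.87893730e-04  8.01321078e-01  5.98234229e-01 -4.32199251e-04] [ 0.22507     0.04059222 -3.22018504] 0.026671724975996864 [-8.24846795e-02  4.48775634e-01  1.74477600e+00  1.09225996e-05
  9.49202461e-01  2.05713595e-01]
73.48709048396165 0.07793869834207216 -0.00029678406383874464
```

Call:
move_arm(
  steps=[0, 0, 0, 0.01, -0.003, 0, -1, 0, 0, 0, 0.0192, -0.0057, 0, -1, 0, 0, 0, 0.0288, -0.0085, 0, -1, 0, 0, 0, 0.0326, -0.0097, 0, -1, 0, 0, 0, 0.0355, -0.0105, 0, -1, 0, 0, 0, 0.0384, -0.0114, 0, -1, 0, 0, 0, 0.0403, -0.0119, 0, -1, 0, 0, 0, 0.0422, -0.0125, 0, -1, 0, 0, 0, 0.0432, -0.0128, 0, -1, 0, 0, 0, 0.0432, -0.0128, 0, -1],
)

```text
clock: 22.65
position: [0.6246, 0.0092, 0.0616]
ee_rot: [-0.002, 0.801, 0.598, -0.002]
contact_force: [-4.5, 1.5, -2.1]
width: 0.0264
gripper_force: 87.3
```

Call:
move_arm(
  steps=[0, 0, 0, 0.0019, -0.0006, 0, -1, 0, 0, 0, 0.0038, -0.0011, 0, -1, 0, 0, 0, 0.0058, -0.0017, 0, -1, 0, 0, 0, 0.0077, -0.0023, 0.001, -1, 0, 0, 0, 0.0096, -0.0028, 0.001, -1, 0, 0, 0, 0.0115, -0.0034, 0.001, -1, 0, 0, 0, 0.0134, -0.004, 0.002, -1, 0, 0, 0, 0.0144, -0.0043, 0.002, -1, 0, 0, 0, 0.0153, -0.0045, 0.002, -1, 0, 0, 0, 0.0153, -0.0045, 0.002, -1],
)

```text
clock: 23.65
position: [0.6274, 0.0083, 0.0616]
ee_rot: [-0.013, 0.801, 0.598, -0.011]
contact_force: [-23.4, 8.2, 7.2]
width: 0.0264
gripper_force: 88.5
```

Call:
move_arm(
  steps=[0, 0, 0, -0.01, 0.003, 0, -1, 0, 0, 0, -0.035, 0.0105, 0, -1, 0, 0, 0, -0.058, 0.0172, 0.0, -1, 0, 0, 0, -0.058, 0.0172, 0.02, -1, 0, 0, -0.023, -0.058, 0.0172, 0.03, -1, 0, 0, -0.046, -0.058, 0.0172, 0.03, -1, 0, 0, -0.069, -0.058, 0.0172, 0.03, -1, 0, 0, -0.092, -0.058, 0.0172, 0.03, -1, 0, 0, -0.115, -0.058, 0.0172, 0.03, -1, 0, 0, -0.138, -0.058, 0.0172, 0.03, -1],
)

```text
clock: 24.65
position: [0.5854, 0.0209, 0.0946]
ee_rot: [0.001, 0.979, 0.203, 0.001]
contact_force: [0.9, -1.1, -2.9]
width: 0.0263
gripper_force: 87.2
```

Call:
move_arm(
  steps=[0, 0, -0.023, 0, 0, 0, -1, 0, 0, -0.046, 0, 0, 0, -1, 0, 0, -0.069, 0, 0, 0, -1, 0, 0, -0.092, 0, 0, 0, -1, 0, 0, -0.112, 0, 0, 0, -1, 0, 0, -0.112, 0, 0, -0.015, -1, 0, 0, -0.112, 0, 0, -0.031, -1, 0, 0, -0.112, 0, 0, -0.031, -1, 0, 0, -0.112, 0, 0, -0.031, -1, 0, 0, -0.112, 0, 0, -0.031, -1],
)

```text
clock: 25.65
position: [0.5854, 0.0211, 0.0642]
ee_rot: [0.0, 0.99, -0.144, 0.001]
contact_force: [0.3, 0.1, -2.0]
width: 0.0269
gripper_force: 87.0
```

```bash
python3 - <<'E'
from h import *
s=manip.get_state();print(s['position'],s['ee_rot'],s['contact_force'],s['width'],s['qpos'])
q=s['ee_rot'];yaw=np.degrees(2*np.arctan2(q[2],q[1]));n=np.array([.959,-.284]);f=np.array([.658,-.001])-s['position'][:2];print(yaw,f@n,f@[.284,.959])
E
```

```text
[0.58536425 0.02110495 0.06418555] [ 3.30094815e-05  9.89635549e-01 -1.43597132e-01  1.15880674e-03] [ 0.3418436   0.13046761 -2.02523296] 0.02686584902988822 [-8.25973891e-02  4.47188533e-01  1.74056494e+00 -2.55841306e-04
  9.51530017e-01  1.77653793e+00]
-16.512112451770825 0.07593549376589252 -0.0005700978987639611
```

Call:
move_arm(
  steps=[0, 0, 0, 0.01, -0.003, -0.002, -1, 0, 0, 0, 0.0192, -0.0057, -0.002, -1, 0, 0, 0, 0.0269, -0.008, -0.002, -1, 0, 0, 0, 0.0307, -0.0091, -0.002, -1, 0, 0, 0, 0.0336, -0.01, -0.002, -1, 0, 0, 0, 0.0365, -0.0108, -0.002, -1, 0, 0, 0, 0.0384, -0.0114, -0.002, -1, 0, 0, 0, 0.0403, -0.0119, -0.002, -1, 0, 0, 0, 0.0412, -0.0122, -0.002, -1, 0, 0, 0, 0.0412, -0.0122, -0.002, -1],
)

```text
clock: 26.65
position: [0.623, 0.0097, 0.0606]
ee_rot: [-0.0, 0.99, -0.144, -0.003]
contact_force: [-5.1, 1.7, -1.6]
width: 0.0267
gripper_force: 87.1
```

Call:
move_arm(
  steps=[0, 0, 0, 0.0019, -0.0006, 0, -1, 0, 0, 0, 0.0038, -0.0011, 0, -1, 0, 0, 0, 0.0058, -0.0017, 0, -1, 0, 0, 0, 0.0077, -0.0023, 0.001, -1, 0, 0, 0, 0.0096, -0.0028, 0.001, -1, 0, 0, 0, 0.0115, -0.0034, 0.001, -1, 0, 0, 0, 0.0134, -0.004, 0.002, -1, 0, 0, 0, 0.0144, -0.0043, 0.002, -1, 0, 0, 0, 0.0153, -0.0045, 0.002, -1, 0, 0, 0, 0.0153, -0.0045, 0.002, -1],
)

```text
clock: 27.65
position: [0.6277, 0.0083, 0.0611]
ee_rot: [-0.001, 0.989, -0.144, -0.014]
contact_force: [-21.7, 6.8, 6.4]
width: 0.0264
gripper_force: 88.2
```

Call:
move_arm(
  steps=[0, 0, 0, 0.0019, -0.0006, 0, -1, 0, 0, 0, 0.0029, -0.0009, 0, -1, 0, 0, 0, 0.0029, -0.0009, 0, -1, 0, 0, 0, -0.03, 0.009, 0, -1, 0, 0, 0, -0.06, 0.018, 0.0, -1, 0, 0, 0, -0.08, 0.025, 0.03, -1, 0, 0, 0, -0.1, 0.04, 0.07, -1, 0, 0, 0, -0.12, 0.06, 0.08, -1, 0, 0, 0, -0.14, 0.08, 0.08, -1, 0, 0, 0, -0.14, 0.08, 0.08, -1],
)

```text
clock: 28.65
position: [0.4983, 0.0865, 0.1442]
ee_rot: [-0.0, 0.99, -0.143, -0.0]
contact_force: [-0.7, -0.1, -3.2]
width: 0.0264
gripper_force: 87.1
```

```bash
python3 - <<'E'
from h import *
w=grab('wrist','w10.png')
s=manip.get_state();print(s['position'],s['ee_rot'],s['contact_force'],s['width'],s['qpos'])
E
```

```text
[0.50014413 0.08539847 0.14401128] [-3.87774285e-05  9.89782212e-01 -1.42584168e-01  9.62921847e-04] [ 1.39542686 -0.42489399 -3.32862495] 0.026200990952283055 [ 3.20854518e-02  2.58202906e-01  1.81031401e+00 -2.95337135e-04
  1.07116587e+00  1.88916670e+00]
```

Call:
move_arm(
  steps=[0, 0, 0.012, -0.01, 0.045, 0, -1, 0, 0, 0.024, -0.02, 0.09, 0, -1, 0, 0, 0.024, -0.03, 0.135, 0, -1, 0, 0, 0.024, -0.042, 0.18, 0, -1, 0, 0, 0.024, -0.0515, 0.222, 0, -1, 0, 0, 0.024, -0.0515, 0.228, 0, -1, 0, 0, 0.024, -0.0515, 0.228, 0, -1, 0, 0, 0.024, -0.0515, 0.228, -0.03, -1, 0, 0, 0.024, -0.0515, 0.228, -0.06, -1, 0, 0, 0.024, -0.0515, 0.228, -0.071, -1],
)

```text
clock: 29.7
position: [0.4485, 0.3099, 0.0697]
ee_rot: [0.002, 0.998, -0.069, -0.002]
contact_force: [-0.5, -0.3, -1.9]
width: 0.0267
gripper_force: 87.0
```

```bash
python3 - <<'E'
from h import *
w=grab('wrist');w2=grab('top')
W=np.asarray(w['pixels']);o=cv2.imread('pics/w10.png')
cv2.imwrite('pics/v11.png',np.hstack([cv2.resize(W,(400,300)),cv2.resize(o,(400,300))]))
s=manip.get_state();print(s['position'],s['ee_rot'],s['contact_force'],s['width'],s['qpos'])
E
```

```text
[0.44892674 0.31066377 0.07072215] [ 0.0013426   0.99758035 -0.06949176 -0.00159452] [-0.02871867 -0.24387066 -2.42296599] 0.026726730787231548 [ 4.78285663e-01  3.93575828e-01  1.81791922e+00 -7.85010268e-04
  9.34218655e-01  2.18864587e+00]
```

View pics/v11.png

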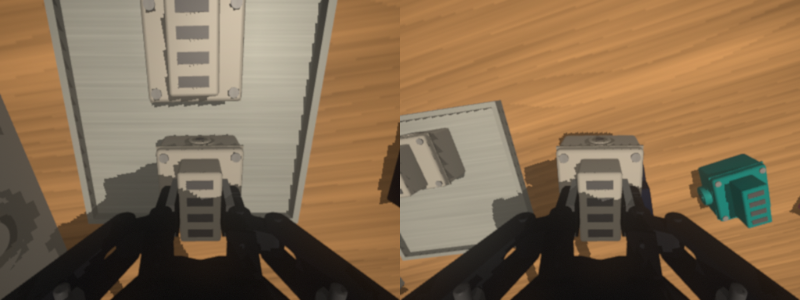

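Box3's +x grommet is flush at (200,140), it sits inside the tray, and it is clear of box2. I lower and release, then head for the timer.

Call:
move_arm(
  steps=[0, 0, 0, 0, 0, -0.002, -1, 0, 0, 0, 0, 0, -0.004, -1, 0, 0, 0, 0, 0, -0.004, -1, 0, 0, 0, 0, 0, -0.004, -1, 0, 0, 0, 0, 0, -0.004, 0, 0, 0, 0, 0, 0, -0.004, 1, 0, 0, 0, 0, 0, -0.004, 1, 0, 0, 0, 0, 0, -0.004, 1, 0, 0, 0, 0, 0, 0.04, 1, 0, 0, 0, 0, 0, 0.08, 1],
)

```text
clock: 30.8
position: [0.4487, 0.3122, 0.1525]
ee_rot: [0.001, 0.998, -0.069, -0.001]
contact_force: [0.1, 0.2, 0.9]
width: 0.0853
gripper_force: 0.0
```

Call:
move_arm(
  steps=[0, 0, 0.02, 0.01, -0.045, 0.04, 1, 0, 0, 0.04, 0.02, -0.09, 0.07, 1, 0, 0, 0.06, 0.03, -0.135, 0.07, 1, 0, 0, 0.08, 0.04, -0.18, 0.07, 1, 0, 0, 0.1, 0.05, -0.225, 0.07, 1, 0, 0, 0.12, 0.06, -0.27, 0.07, 1, 0, 0, 0.14, 0.06, -0.315, 0.07, 1, 0, 0, 0.16, 0.06, -0.36, 0.07, 1, 0, 0, 0.16, 0.06, -0.405, 0.07, 1, 0, 0, 0.16, 0.06, -0.45, 0.07, 1],
)

```text
clock: 31.8
position: [0.509, -0.1393, 0.2225]
ee_rot: [0.0, 0.907, 0.42, 0.0]
contact_force: [1.2, 0.0, -0.4]
width: 0.0851
gripper_force: 0.0
```

```bash
python3 - <<'E'
from h import *
import pickle
t=grab('top');sc=grab('scene');w=grab('wrist');pickle.dump((t,sc,w),open('k.pkl','wb'))
s=manip.get_state();print(s['position'],s['ee_rot'],s['contact_force'],s['width'],s['qpos'])
# timer white dial in top, z=.042
for nm,im in (('t',t),('s',sc),('w',w)):
    A=np.asarray(im['pixels']);u,v=map(int,proj(im,(.547,-.379,.042)));print(nm,u,v)
    g=cv2.cvtColor(A,cv2.COLOR_BGR2HSV)
    r=30 if nm!='w' else 75
    x0,y0=max(u-r,0),max(v-r,0);m=(g[y0:v+r,x0:u+r,1]<75).astype(np.uint8)
    n,l,st,c=cv2.connectedComponentsWithStats(m)
    for i in range(1,n):
        if st[i,4]>80: print('  ',st[i]+[x0,y0,0,0,0],c[i]+[x0,y0])
T,S,W=[np.asarray(i['pixels']) for i in(t,sc,w)]
def crop(A,im,r):
    u,v=map(int,proj(im,(.547,-.379,.06)));u=np.clip(u,r,511-r);v=np.clip(v,r,383-r);print('crop',u,v,r);return cv2.resize(A[v-r:v+r,u-r:u+r],(360,360),interpolation=2)
tr=cv2.resize(T[165:260,92:187],(240,240),interpolation=2);trs=cv2.resize(S[145:225,340:440],(240,240),interpolation=2)
top=np.hstack([crop(T,t,25),crop(S,sc,30)])
row=np.hstack([tr,trs,cv2.resize(W,(240,240))])
cv2.imwrite('pics/k.png',np.vstack([top,row]))
E
```

```text
[ 0.5092933  -0.14002043  0.22221414] [ 2.09280727e-04  9.08298253e-01  4.18323128e-01 -1.92161850e-05] [-0.27580243  0.22086157  0.46491991] 0.08532193846481244 [-3.99868864e-01  2.22076883e-01  1.64657692e+00 -3.24748488e-04
  1.27265547e+00  3.07826062e-01]
t 361 193
   [349 181  26  26 516] [361.47674419 193.75      ]
s 159 219
   [145 206  30  34 687] [159.72197962 224.69577875]
w 390 281
   [343 241  36  50 554] [362.15884477 266.95848375]
   [ 359  244  106  112 5254] [408.293681   310.79501332]
crop 362 192 25
crop 157 215 30
```

View pics/k.png

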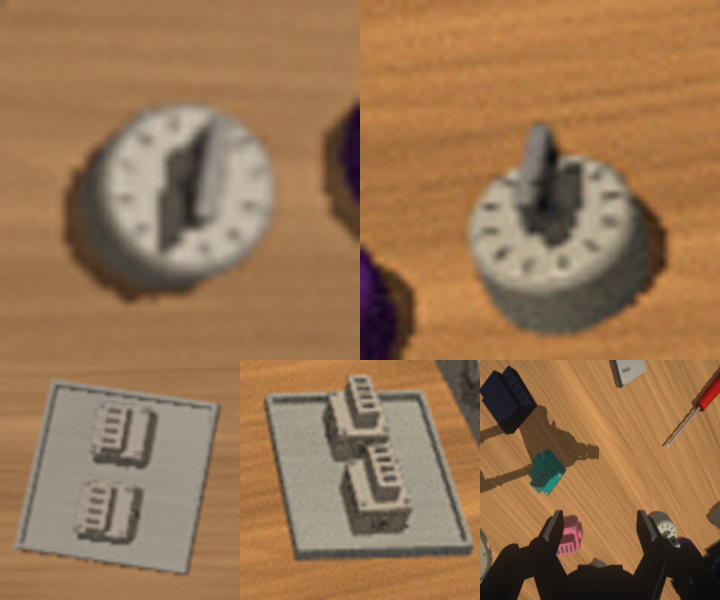

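Both boxes stand lid up in the tray. The timer dial sits at about (362.8,192.5) in the top view, and its key wing is roughly along world x.

```bash
python3 - <<'E'
from h import *
import pickle
t,s,w=pickle.load(open('k.pkl','rb'))
print(ray(t,362.8,192.5,.042),ray(s,158.7,221,.042))
print('wing top ends',ray(t,337+218/7.2-.5,167+118/7.2-.5,.082),ray(t,337+204/7.2-.5,167+215/7.2-.5,.082))
print('scene top of wing',ray(s,127+(540-360)/6-.5,185+128/6-.5,.082))
E
```

```text
[ 0.55029947 -0.38397536  0.042     ] [ 0.55192461 -0.38072119  0.042     ]
wing top ends [ 0.57167274 -0.38650589  0.082     ] [ 0.53129657 -0.37928002  0.082     ]
scene top of wing [ 0.53148948 -0.37841834  0.082     ]
```

Call:
move_arm(
  steps=[0, 0, 0.023, 0.005, -0.03, -0.005, 1, 0, 0, 0.046, 0.01, -0.06, -0.01, 1, 0, 0, 0.069, 0.015, -0.09, -0.02, 1, 0, 0, 0.092, 0.02, -0.12, -0.02, 1, 0, 0, 0.115, 0.025, -0.15, -0.02, 1, 0, 0, 0.138, 0.03, -0.18, -0.02, 1, 0, 0, 0.161, 0.035, -0.21, -0.02, 1, 0, 0, 0.184, 0.038, -0.238, -0.02, 1, 0, 0, 0.207, 0.038, -0.238, -0.02, 1, 0, 0, 0.23, 0.038, -0.238, -0.02, 1],
)

```text
clock: 32.95
position: [0.5479, -0.3747, 0.2018]
ee_rot: [-0.0, 0.4, 0.917, 0.001]
contact_force: [-0.3, 0.4, -0.4]
width: 0.0855
gripper_force: 0.0
```

Call:
move_arm(
  steps=[0, 0, 0.023, 0, 0, 0, 1, 0, 0, 0.046, 0, 0, 0, 1, 0, 0, 0.069, 0, 0, 0, 1, 0, 0, 0.09, 0, 0, 0, 1, 0, 0, 0.09, 0, 0, 0, 1, 0, 0, 0.09, 0, 0, 0, 1, 0, 0, 0.09, 0, 0, 0, 1, 0, 0, 0.09, 0, 0, 0, 1, 0, 0, 0.09, 0, 0, 0, 1, 0, 0, 0.09, 0, 0, 0, 1],
)

```text
clock: 33.95
position: [0.5473, -0.3755, 0.2023]
ee_rot: [0.0, 0.131, 0.991, 0.0]
contact_force: [-0.3, 0.4, 0.4]
width: 0.0852
gripper_force: 0.0
```

```bash
python3 - <<'E'
from h import *
import pickle
w=grab('wrist','k2.png');pickle.dump(w,open('k2.pkl','wb'))
s=manip.get_state();print(s['position'],s['ee_rot'],s['qpos'])
q=s['ee_rot'];print(np.degrees(2*np.arctan2(q[2],q[1])))
u,v=proj(w,(.547,-.379,.042));print(u,v,proj(w,(.547,-.379,.082)))
A=np.asarray(w['pixels']);g=cv2.cvtColor(A,cv2.COLOR_BGR2GRAY)
u,v=int(u),int(v)
hsv=cv2.cvtColor(A,cv2.COLOR_BGR2HSV)
sub=g[v-80:v+60:4,u-80:u+80:4]; sat=hsv[v-80:v+60:4,u-80:u+80:4,1]
for r,q in zip(sub,sat): print(''.join(' ' if b>85 else '.:-=+*#%@'[min(8,a//29)] for a,b in zip(r,q)))
E
```

```text
[ 0.54727541 -0.37549625  0.2023168 ] [4.28387109e-06 1.31405518e-01 9.91328697e-01 6.22729669e-05] [-7.06162320e-01  4.34645148e-01  1.37455039e+00  1.12392364e-04
  1.33245759e+00 -2.01341187e+00]
164.89836122059893
252.0508058029562 176.22631212861594 (np.float64(251.50508936224458), np.float64(187.63574871993114))
                                        
                                        
                                        
                                        
                                        
                                        
                                        
                                        
                                        
                                        
                                        
                   -                    
                 =======                
               =+==+*++==               
              =+*++%**#*+=              
              *%%#%%-=#%#+=             
             *%%%#%+==++%%+             
            +##%%%%====%%%#+            
            *%%%%%+--=+%%#*+            
            *%%%%%**+==%%%%#            
            #%%%%%*#+==%%%%#            
            #%%%%%*#+==%%%*#            
            #%%%%%*#+==%%%%#            
            *%%%%%##*==%%%%*            
             #%%%%%#*=+%###             
              %%%%%#*+%%%%*             
              *#+%%**+#%%*              
                #%%**+%#                
                  ***+
```

```bash
python3 - <<'E'
from h import *
import pickle
w=pickle.load(open('k2.pkl','rb'))
A=np.asarray(w['pixels']);g=cv2.cvtColor(A,cv2.COLOR_BGR2GRAY)
print('cols 236..274')
for v in range(138,214,4): print(v,' '.join('%3d'%x for x in g[v,236:276:2]))
m=((cv2.cvtColor(A,cv2.COLOR_BGR2HSV)[...,1]<85)&(g>60)).astype(np.uint8);m[:130]=0;m[215:]=0;m[:,:210]=0;m[:,310:]=0
ys,xs=np.nonzero(m);print(xs.min(),xs.max(),ys.min(),ys.max())
for v in range(144,214,6): r=np.nonzero(m[v])[0];print(v,r.min(),r.max())
E
```

```text
cols 236..274
138 151 135 104  89  79  79  78  79  77  77  76  76  77  78  77  77  76  81  99 124
142  85  80  86  89  89  89  90  90  90  88  89  88  87  84  82  79  80  79  77  77
146  91  92  93  94  96  97  97 116 124 121 116 113 102  94  89  89  87  83  82  82
150 135 102 100 100 104 128 192 202 188 190 184 165 153 141 124 121 108  92  88  85
154 199 183 221 226 220 223 224 213  96 107 100 126 216 218 210 186 150 133 119 101
158 227 178 123 223 225 221 171 105  88 102 103 101 166 219 168 154 212 206 175 139
162 226 226 225 225 225 223 156 101 102 103 103 102 116 197 203 218 216 214 214 198
166 227 226 225 225 156  77  76  78  78  99 103 101 126 215 218 217 216 215 214 209
170 226 225 225 219 120 115 119 117  93  94 104 103 104 194 218 216 216 198 154 195
174 226 225 225 218 148 186 184 166 125  85 102 103 102 136 215 217 215 214 213 212
178 226 225 225 220 152 182 184 170 131  84  97 103 101 191 218 216 215 214 213 212
182 224 224 224 223 161 171 185 171 138  92  96 104 102 128 215 215 215 214 200 164
186 224 223 223 223 181 161 185 172 145  99  98 104 102 178 214 215 213 213 212 211
190 223 223 222 222 197 153 183 174 149 109  97 103 102 159 215 214 210 185 211 210
194 222 222 221 221 214 146 179 176 154 118 107 197 211 216 213 214 212 200 146 162
198 204 133 197 220 215 152 175 176 157 123 135 215 195 201 213 212 211 211 195 160
202 167 219 218 220 219 167 165 176 159 130 124 212 211 138 199 207 187 161 150 152
206 160 172 190 201 209 169 157 176 161 136 130 199 187 177 160 146 149 150 151 154
210 155 154 152 151 150 144 148 167 158 140 138 152 157 162 167 169 169 164 164 162
218 283 140 211
144 237 266
150 230 273
156 225 277
162 221 280
168 219 282
174 218 283
180 218 283
186 219 282
192 222 279
198 226 275
204 234 267
210 248 255
```

```bash
python3 - <<'E'
from h import *
import pickle
w=pickle.load(open('k2.pkl','rb'))
print('dial',ray(w,250.5,177,.042), ray(w,218,177,.042),ray(w,283,177,.042))
p=ray(w,248.0,174,.082);q=ray(w,251,206,.082);e=ray(w,250,168,.082)
print(p,q,np.degrees(np.arctan2((q-p)[1],(q-p)[0])))
for a,b in (((244,174),(246.5,210)),((252.5,174),(256.5,206))):
    p=ray(w,*a,.082);q=ray(w,*b,.082);print(p,q,np.degrees(np.arctan2((q-p)[1],(q-p)[0])))
for c in((.5515,-.382),(.55,-.38)):
  print(c,[np.round(proj(w,(c[0]+r*np.cos(np.radians(-12)),c[1]+r*np.sin(np.radians(-12)),.082)),1) for r in(-.022,0,.022)],proj(w,(*c,.042)))
E
```

```text
dial [ 0.54740802 -0.38088123  0.042     ] [ 0.53809284 -0.41540192  0.042     ] [ 0.55672302 -0.34636125  0.042     ]
[ 0.53307454 -0.3785981   0.082     ] [ 0.56516854 -0.38451378  0.082     ] -10.443743086018054
[ 0.53209125 -0.38224203  0.082     ] [ 0.56810917 -0.38992855  0.082     ] -12.046678909735315
[ 0.53418075 -0.37449868  0.082     ] [ 0.56657458 -0.37930299  0.082     ] -8.436007702124158
(0.5515, -0.382) [array([248.3, 170.6]), array([249.7, 192.7]), array([251.1, 213.6])] (np.float64(250.51082840912522), np.float64(180.69261418525284))
(0.55, -0.38) [array([249.9, 168.6]), array([251.3, 190.7]), array([252.6, 211.8])] (np.float64(251.8964770793474), np.float64(178.98255762181608))
```

Call:
move_arm(
  steps=[0, 0, 0.0135, 0.0032, -0.006, -0.04, 1, 0, 0, 0.0135, 0.0032, -0.006, -0.08, 1, 0, 0, 0.0135, 0.0032, -0.006, -0.11, 1, 0, 0, 0.0135, 0.0032, -0.006, -0.132, 1, 0, 0, 0.0135, 0.0032, -0.006, -0.132, 0, 0, 0, 0.0135, 0.0032, -0.006, -0.132, -0.4, 0, 0, 0.0135, 0.0032, -0.006, -0.132, -0.7, 0, 0, 0.0135, 0.0032, -0.006, -0.132, -1, 0, 0, 0.0135, 0.0032, -0.006, -0.132, -1, 0, 0, 0.0135, 0.0032, -0.006, -0.132, -1],
  squeeze=60,
)

```text
clock: 35.0
position: [0.551, -0.3824, 0.0718]
ee_rot: [0.001, 0.089, 0.996, -0.001]
contact_force: [-1.1, -0.6, 4.1]
width: 0.0091
gripper_force: 59.4
```

```bash
cat > st.py <<'E'
from h import *
s=manip.get_state();q=s['ee_rot'];print(s['clock'],s['position'].round(4),'yaw',np.degrees(2*np.arctan2(q[2],q[1])).round(1),'F',s['contact_force'].round(1),'M',s['moment'].round(3),'w',round(s['width'],4),s['gripper_force'],'q6',s['qpos'][5].round(3))
E
python3 st.py
```

```text
35.0 [ 0.551  -0.3824  0.0718] yaw 169.8 F [-1.1 -0.6  4.1] M [-0.132  0.09  -0.062] w 0.0091 59.42378953099251 q6 -2.102
```

Call:
move_arm(
  steps=[0, 0, -0.0222, 0, 0, 0, -1, 0, 0, -0.0444, 0, 0, 0, -1, 0, 0, -0.0666, 0, 0, 0, -1, 0, 0, -0.0888, 0, 0, 0, -1, 0, 0, -0.111, 0, 0, 0, -1, 0, 0, -0.1332, 0, 0, 0, -1, 0, 0, -0.1554, 0, 0, 0, -1, 0, 0, -0.1776, 0, 0, 0, -1, 0, 0, -0.2, 0, 0, 0, -1, 0, 0, -0.2, 0, 0, 0, -1],
)

```text
clock: 36.0
position: [0.55, -0.3834, 0.0719]
ee_rot: [0.001, 0.657, 0.754, -0.001]
contact_force: [-2.9, -3.8, 5.0]
width: 0.0091
gripper_force: 59.7
```

```bash
python3 st.py
```

```text
36.0 [ 0.55   -0.3834  0.0719] yaw 97.8 F [-2.9 -3.8  5. ] M [-0.598  0.612 -0.078] w 0.0091 59.66380074620247 q6 -0.845
```

Call:
move_arm(
  steps=[0, 0, -0.0222, 0, 0, 0, -1, 0, 0, -0.0444, 0, 0, 0, -1, 0, 0, -0.0666, 0, 0, 0, -1, 0, 0, -0.0888, 0, 0, 0, -1, 0, 0, -0.111, 0, 0, 0, -1, 0, 0, -0.1332, 0, 0, 0, -1, 0, 0, -0.1554, 0, 0, 0, -1, 0, 0, -0.1776, 0, 0, 0, -1, 0, 0, -0.2, 0, 0, 0, -1, 0, 0, -0.2, 0, 0, 0, -1],
)

```text
clock: 37.0
position: [0.5488, -0.3827, 0.0718]
ee_rot: [0.001, 0.975, 0.224, -0.002]
contact_force: [-6.4, -2.7, 8.1]
width: 0.0089
gripper_force: 60.0
```

Call:
move_arm(
  steps=[0, 0, -0.0222, 0, 0, 0, -1, 0, 0, -0.0444, 0, 0, 0, -1, 0, 0, -0.0666, 0, 0, 0, -1, 0, 0, -0.0888, 0, 0, 0, -1, 0, 0, -0.111, 0, 0, 0, -1, 0, 0, -0.1332, 0, 0, 0, -1, 0, 0, -0.1554, 0, 0, 0, -1, 0, 0, -0.1776, 0, 0, 0, -1, 0, 0, -0.2, 0, 0, 0, -1, 0, 0, -0.2, 0, 0, 0, -1],
)

```text
clock: 38.0
position: [0.549, -0.3813, 0.0718]
ee_rot: [0.0, 0.92, -0.392, -0.001]
contact_force: [-5.5, -0.3, 8.6]
width: 0.0089
gripper_force: 60.1
```

```bash
python3 st.py
```

```text
38.0 [ 0.549  -0.3813  0.0718] yaw -46.2 F [-5.5 -0.3  8.6] M [ 0.073  0.89  -0.019] w 0.0089 60.11288657784462 q6 1.668
```

Call:
move_arm(
  steps=[0, 0, -0.0222, 0, 0, 0, -1, 0, 0, -0.0444, 0, 0, 0, -1, 0, 0, -0.0666, 0, 0, 0, -1, 0, 0, -0.0888, 0, 0, 0, -1, 0, 0, -0.111, 0, 0, 0, -1, 0, 0, -0.1332, 0, 0, 0, -1, 0, 0, -0.1389, 0, 0, 0, -1, 0, 0, -0.1389, 0, 0, 0, -1, 0, 0, -0.1389, 0, 0, 0, -1, 0, 0, -0.1389, 0, 0, 0, -1],
)

```text
clock: 39.0
position: [0.55, -0.381, 0.0718]
ee_rot: [-0.0, -0.669, 0.744, 0.0]
contact_force: [-4.1, 1.0, 7.4]
width: 0.009
gripper_force: 60.0
```

```bash
python3 st.py
```

```text
39.0 [ 0.55   -0.381   0.0718] yaw 263.9 F [-4.1  1.   7.4] M [ 0.281  0.541 -0.043] w 0.009 59.994337409734726 q6 2.538
```

Call:
move_arm(
  steps=[0, 0, 0, 0, 0, 0, 0, 0, 0, 0, 0, 0, 0, 1, 0, 0, 0, 0, 0, 0, 1, 0, 0, 0, 0, 0, 0.03, 1, 0, 0, 0, 0, 0, 0.05, 1, 0, 0, 0.023, 0, 0, 0.05, 1, 0, 0, 0.046, 0, 0, 0.05, 1, 0, 0, 0.069, 0, 0, 0.05, 1, 0, 0, 0.092, 0, 0, 0.05, 1, 0, 0, 0.115, 0, 0, 0.05, 1],
)

```text
clock: 40.0
position: [0.5506, -0.3813, 0.12]
ee_rot: [-0.0, 0.889, -0.457, -0.0]
contact_force: [-0.2, 0.2, 0.2]
width: 0.0854
gripper_force: 0.0
```

```bash
python3 st.py
```

```text
40.0 [ 0.5506 -0.3813  0.12  ] yaw -54.4 F [-0.2  0.2  0.2] M [-0.018 -0.007  0.009] w 0.0854 0.0 q6 1.811
```

Call:
move_arm(
  steps=[0, 0, 0.023, 0, 0, 0, 1, 0, 0, 0.046, 0, 0, 0, 1, 0, 0, 0.069, 0, 0, 0, 1, 0, 0, 0.092, 0, 0, 0, 1, 0, 0, 0.115, 0, 0, 0, 1, 0, 0, 0.138, 0, 0, 0, 1, 0, 0, 0.161, 0, 0, 0, 1, 0, 0, 0.184, 0, 0, 0, 1, 0, 0, 0.207, 0, 0, 0, 1, 0, 0, 0.23, 0, 0, 0, 1],
)

```text
clock: 41.0
position: [0.5506, -0.3813, 0.1199]
ee_rot: [-0.0, 0.97, 0.245, -0.0]
contact_force: [-0.5, -0.5, -0.9]
width: 0.0857
gripper_force: 0.0
```

Call:
move_arm(
  steps=[0, 0, 0.023, 0, 0, 0, 1, 0, 0, 0.046, 0, 0, 0, 1, 0, 0, 0.069, 0, 0, 0, 1, 0, 0, 0.092, 0, 0, 0, 1, 0, 0, 0.115, 0, 0, 0, 1, 0, 0, 0.138, 0, 0, 0, 1, 0, 0, 0.155, 0, 0, 0, 1, 0, 0, 0.155, 0, 0, -0.025, 1, 0, 0, 0.155, 0, 0, -0.05, 1, 0, 0, 0.155, 0, 0, -0.05, 1],
)

```text
clock: 42.0
position: [0.5484, -0.3795, 0.0665]
ee_rot: [-0.004, 0.744, 0.668, -0.0]
contact_force: [-0.8, 0.5, 0.1]
width: 0.0854
gripper_force: 0.0
```

Call:
move_arm(
  steps=[0, 0, 0, 0, 0, 0, 0, 0, 0, 0, 0, 0, 0, -0.4, 0, 0, 0, 0, 0, 0, -0.8, 0, 0, 0, 0, 0, 0, -1, 0, 0, 0, 0, 0, 0, -1, 0, 0, -0.0222, 0, 0, 0, -1, 0, 0, -0.0444, 0, 0, 0, -1, 0, 0, -0.0556, 0, 0, 0, -1, 0, 0, -0.0556, 0, 0, 0, -1, 0, 0, -0.0556, 0, 0, 0, -1],
)

```text
clock: 43.0
position: [0.5501, -0.3816, 0.0713]
ee_rot: [0.0, 0.847, 0.531, -0.001]
contact_force: [-3.1, 0.1, 5.3]
width: 0.0087
gripper_force: 119.2
```

```bash
python3 st.py
```

```text
43.0 [ 0.5501 -0.3816  0.0713] yaw 64.2 F [-3.1  0.1  5.3] M [0.156 0.394 2.71 ] w 0.0087 119.17942777276039 q6 -0.257
```

The moment rose to 2.7 N m, so the key is against its stop. I release and withdraw.

Call:
move_arm(
  steps=[0, 0, 0.003, 0, 0, 0, -1, 0, 0, 0.003, 0, 0, 0, 0, 0, 0, 0.003, 0, 0, 0, 1, 0, 0, 0.003, 0, 0, 0, 1, 0, 0, 0.003, 0, 0, 0, 1, 0, 0, 0.003, 0, 0, 0.03, 1, 0, 0, 0.003, 0, 0, 0.06, 1, 0, 0, 0.003, 0, 0, 0.1, 1, 0, 0, 0.003, 0, 0, 0.13, 1, 0, 0, 0.003, 0, 0, 0.13, 1],
)

```text
clock: 44.0
position: [0.5529, -0.3832, 0.206]
ee_rot: [0.005, 0.844, 0.536, 0.002]
contact_force: [-0.4, -0.1, 0.7]
width: 0.0854
gripper_force: 0.0
```

```bash
python3 st.py; python3 - <<'E'
from h import *
import pickle
w=grab('wrist','k3.png');pickle.dump(w,open('k3.pkl','wb'))
A=np.asarray(w['pixels']);g=cv2.cvtColor(A,cv2.COLOR_BGR2GRAY)
c=(.5503,-.3815)
print(proj(w,(*c,.042)))
for y in(64,67,70,75):
  print(y,[np.round(proj(w,(c[0]+r*np.cos(np.radians(y)),c[1]+r*np.sin(np.radians(y)),.082)),1) for r in(-.022,.022)])
u,v=map(int,proj(w,(*c,.082)))
for r in range(v-26,v+26,3): print(r,' '.join('%3d'%x for x in g[r,u-18:u+22:2]))
print('col0',u-18)
E
```

```text
44.0 [ 0.5529 -0.3832  0.206 ] yaw 64.8 F [-0.4 -0.1  0.7] M [ 0.006 -0.008 -0.006] w 0.0854 0.0 q6 -0.27
(np.float64(251.5966916649584), np.float64(174.47340060445435))
64 [array([251.2, 206.6]), array([251.6, 163.5])]
67 [array([252.4, 206.6]), array([250.4, 163.5])]
70 [array([253.5, 206.5]), array([249.2, 163.6])]
75 [array([255.4, 206.3]), array([247.2, 163.9])]
159 104 104 102 105 104 105 100  91  85  88 102 106 106 105 165 196 212 200 189 203
162 197 205 136 105 106 100  78  78  78  77 118 141 162 146 161 217 226 228 184 177
165 212 215 181 109 105  94  82  84  83  84 115 218 223 224 225 225 226 226 227 227
168 213 214 183 107 105  91  84  87  87  84  86 199 223 223 223 224 225 226 226 227
171 212 213 195 131 105  97  84  86  90  91  77 170 221 223 223 223 224 225 226 226
174 212 213 213 160 104 103 101 117 144 193 139  97 198 222 222 223 224 224 225 225
177 211 212 214 163 104 104 110 141 177 201 169 114 202 221 222 222 223 223 224 224
180 211 212 214 202 118 105 104 137 171 196 180 123 198 220 220 221 222 222 223 224
183 211 211 213 207 123 105 102 120 162 192 188 134 193 220 219 221 221 222 222 207
186 205 211 212 213 182 109 104 119 156 186 194 150 163 219 219 220 221 221 222 221
189 146 204 211 212 212 184 162 117 148 180 194 162 135 216 219 219 220 220 221 221
192 210 210 210 211 212 213 213 161 139 173 190 175 122 200 219 212 166 218 220 221
195 206 209 210 211 157 153 211 194 134 166 185 180 131 190 218 218 189 129 207 210
198 160 189 206 200 121 200 212 206 134 157 180 185 145 187 217 217 217 205 185 176
201 156 151 158 169 182 202 208 209 151 149 174 186 155 175 202 186 173 167 173 179
204 158 156 152 148 154 154 159 156 133 141 166 180 161 154 166 166 165 165 168 176
207 154 159 155 150 151 157 154 151 150 153 144 158 161 162 164 168 168 165 165 170
210 150 155 159 154 151 153 157 153 150 152 154 153 160 162 162 164 169 168 165 166
col0 233
```

The wing now reads about 72 degrees, having given 8 degrees under the jaws. I regrip there and turn gently to confirm the stop.

Call:
move_arm(
  steps=[0, 0, 0.021, -0.0025, 0.0015, -0.04, 1, 0, 0, 0.021, -0.0025, 0.0015, -0.08, 1, 0, 0, 0.021, -0.0025, 0.0015, -0.11, 1, 0, 0, 0.021, -0.0025, 0.0015, -0.134, 1, 0, 0, 0.021, -0.0025, 0.0015, -0.134, 1, 0, 0, 0.021, -0.0025, 0.0015, -0.134, 0, 0, 0, 0.021, -0.0025, 0.0015, -0.134, -0.6, 0, 0, 0.021, -0.0025, 0.0015, -0.134, -1, 0, 0, 0.021, -0.0025, 0.0015, -0.134, -1, 0, 0, 0.021, -0.0025, 0.0015, -0.134, -1],
  squeeze=60,
)

```text
clock: 45.05
position: [0.5492, -0.3806, 0.0674]
ee_rot: [0.002, 0.807, 0.59, 0.001]
contact_force: [11.5, -2.2, -2.2]
width: 0.0121
gripper_force: 7.0
```

```bash
python3 st.py
```

```text
45.05 [ 0.5492 -0.3806  0.0674] yaw 72.4 F [11.5 -2.2 -2.2] M [-0.469 -2.245  0.034] w 0.0121 7.004047483205795 q6 -0.403
```

Call:
move_arm(
  steps=[0, 0, -0.002, 0, 0, 0, -1, 0, 0, -0.004, 0, 0, 0, -1, 0, 0, -0.006, 0, 0, 0, -1, 0, 0, -0.008, 0, 0, 0, -1, 0, 0, -0.008, 0, 0, 0, -1, 0, 0, -0.008, 0, 0, 0, -1, 0, 0, -0.008, 0, 0, 0, -1, 0, 0, -0.008, 0, 0, 0, -1, 0, 0, -0.008, 0, 0, 0, -1, 0, 0, -0.008, 0, 0, 0, -1],
)

```text
clock: 46.05
position: [0.5501, -0.3809, 0.0677]
ee_rot: [0.003, 0.821, 0.571, 0.001]
contact_force: [5.8, 0.3, 3.4]
width: 0.0091
gripper_force: 76.7
```

```bash
python3 st.py
```

```text
46.05 [ 0.5501 -0.3809  0.0677] yaw 69.7 F [5.8 0.3 3.4] M [-0.041 -0.81   1.108] w 0.0091 76.74296787008643 q6 -0.355
```

The moment is 1.1 N m after 3 degrees, against 0.13 for winding, so this is the stop. I release, withdraw and hand in.

Call:
move_arm(
  steps=[0, 0, 0.004, 0, 0, 0, -1, 0, 0, 0.006, 0, 0, 0, 0, 0, 0, 0.006, 0, 0, 0, 1, 0, 0, 0.006, 0, 0, 0, 1, 0, 0, 0.006, 0, 0, 0, 1, 0, 0, 0.006, 0, 0, 0.03, 1, 0, 0, 0.006, 0, 0, 0.06, 1, 0, 0, 0.006, 0, 0, 0.1, 1, 0, 0, 0.006, 0, 0, 0.14, 1, 0, 0, 0.006, 0, 0, 0.14, 1],
)

```text
clock: 47.05
position: [0.5504, -0.3822, 0.2132]
ee_rot: [0.006, 0.811, 0.585, 0.001]
contact_force: [0.6, 0.5, 0.4]
width: 0.0859
gripper_force: 0.0
```

```bash
python3 st.py; python3 - <<'E'
from h import *
import pickle
t=grab('top');t0=pickle.load(open('k.pkl','rb'))[0]
d=cv2.absdiff(np.asarray(t['pixels']),np.asarray(t0['pixels'])).max(2)
print('tray diff',d[165:260,92:187].mean(),d[165:260,92:187].max(),'elsewhere left',d[80:250,90:260].mean())
print(manip.sign_off())
E
```

```text
47.05 [ 0.5504 -0.3822  0.2132] yaw 71.7 F [0.6 0.5 0.4] M [-0.054 -0.028 -0.022] w 0.0859 0.0 q6 -0.39
tray diff 3.9062603878116344 149 elsewhere left 7.758062283737024
the job is handed in; nothing more can be done
None
```

Handed in at 47 s: box2 and box3 (no box1 seen) had each grommet pressed to a hard stop on the bracket and were last seen lid up in the tray, and the key is against its stop; the final before/after comparison of the tray was inconclusive, and I took no last look at it or at the bystanders.

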